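Charge the tumbler barrel, seat its nested lids and lift the outer lid for a seal check

TASK

Get the polishing barrel ready: with the scoop, tip at least three of the four white ceramic balls from the black tray into the open barrel, none spilled, and lay the scoop back flat on the table. Then pick up the two nested lids together by the stud, lower them gently onto the barrel so that the inner lid sits fully home, and let go; next take the outer lid alone by its hub and raise it level until it is a couple of centimetres or more clear above the stud, leaving the inner lid seated and undisturbed so that its seal can be checked. Finish while still holding the outer lid up there; leave the barrel standing where it is and the lock knob, bangle and pliers alone.

Things in the scene. Friction and masses are not known exactly. Their poses are not given: they have to be found in the camera images.
- barrel: Black rubber tumbler barrel standing loose and upright, open at the top, 0.9 kg: outside diameter 94 mm (two ribs of 100 mm), height 95 mm, mouth about 77 mm across, cavity floor 8 mm above the table. Origin: centre of its underside; z up along its axis.
- barrel_mouth (a point): Centre of the barrel's mouth, at the height of its rim (95 mm above its underside).
- barrel_inside (a point): Centre of the barrel's cavity, 45 mm above its underside.
- lid_inner: Inner lid, 0.18 kg, loose, standing on its plug: grey tapered plug 10 mm deep (62 mm across below, 71 mm at the top), orange flange 90 mm across and 4 mm thick, upright steel stud 12 mm thick on the axis up to 69 mm above the origin. Origin: centre of the plug's underside, z up along the stud. Fully home the flange lies on the barrel's rim, the origin 85 mm above the barrel's.
- stud_top (a point): Top end of the inner lid's stud, on the axis. While the lids are nested, the upper 32 mm of the stud stand free above the outer lid's hub; gripping the stud there lifts both lids.
- lid_outer: Outer lid, blue, 0.14 kg, loose, lying on the inner lid's flange: cover 107 mm across, 13 mm high with a 10 mm skirt; on top a round aluminium hub, 36 mm diameter, 20 mm high, whose 17 mm hole lets the stud pass with 2 mm play all round, so it may turn and lifts freely. Origin: centre of the skirt's lower edge, 4 mm above the inner lid's origin while nested; z up.
- hub_top (a point): Centre of the hub's top edge, 33 mm above the outer lid's origin and 20 mm above the cover. Gripping the hub across its diameter, with the stud between the fingers, lifts the outer lid alone.
- tray: Long black tray fixed on the table, 188 x 74 mm and 26 mm high outside, inside 180 x 66 mm, walls 4 mm, floor 5 mm above the table. Origin: centre of its underside, x along its length pointing away from the robot, z up. The balls start in the half with x above 0; the half nearer the robot is empty.
- ball0: One of four white glazed ceramic balls, 20 mm diameter, 11 g, lying in the tray. Origin: its centre.
- ball1: One of four white glazed ceramic balls, 20 mm diameter, 11 g, lying in the tray. Origin: its centre.
- ball2: One of four white glazed ceramic balls, 20 mm diameter, 11 g, lying in the tray. Origin: its centre.
- ball3: One of four white glazed ceramic balls, 20 mm diameter, 11 g, lying in the tray. Origin: its centre.
- scoop: Flat-bottomed steel scoop, 0.12 kg, lying on its blade: 64 mm long, 54 mm wide (50 inside), floor 2 mm, back wall 22 mm high, side walls sloping down to the open lip. Level red handle 14 mm wide, 20 mm high, its centre line 50 mm above the underside, 40 to 124 mm behind the origin. Origin: centre of the blade's underside; x to the lip, z up. Balls roll out when it tips forward 30 degrees or more.
- scoop_grip (a point): Point on the handle's centre line to grip, 64 mm behind the scoop's origin and 50 mm above the blade's underside.
- scoop_lip (a point): Middle of the scoop's front lip, at its underside, 32 mm in front of the scoop's origin.
- lock_knob: Bystander: black star knob that later locks the lids, 50 mm across, 22 mm high, lying near the barrel. Origin: centre of its underside.
- bangle: Bystander: brass bangle, 68 mm across, 16 mm high, lying flat. Origin: centre of its underside.
- pliers: Bystander: small pliers with blue handles, about 135 mm long, 40 mm wide, 10 mm high, lying flat. Origin: under the pivot; x towards the jaws.

How it is judged:
By the outcome, as a careful person would: the job done as asked, in the order asked, and still so for the second after the job is handed in, while the arm keeps its last pose, push and grip.
It also fails if it takes over 72 s, if anything falls off the work surface, if the arm or the gripper's body presses on something with over 40 N, if the wrist force passes 120 N, or if a joint passes its speed limit or range.

ROBOT

A 6-joint arm with a two-finger parallel gripper is mounted at the origin on the work surface. World frame = base frame: x ahead of the robot, y to its left, z up, the work surface at z = 0. Lengths are in m, angles in rad, forces in N, time in s.
With the tool pointing down it reaches from about 0.35 to 0.775 m from the base axis. Payload 7.3 kg.
Tool frame: the origin (TCP) lies on the centre line of the jaws, within the pads' length; the fingertips stand tip_reach ahead of it and the grasp point (between the pads) lies 6 mm ahead of it (tip_reach is the distance from the TCP to the fingertips, in m); x points along the fingers, y is the direction in which the jaws open and shut, and the axes are right-handed (so a half turn about x gives the same grasp; the last joint's range is limited). The gripper opens to 92 mm and grips with 3 to 60 N. Pads are 19 mm wide; open, the fingers measure 130 mm over their backs; the gripper's body (75 mm by 190 mm) begins 47 mm behind the grasp point.
Start: joints at [1.115, 0.342, 1.524, -0, 1.275, -0.146], TCP at [0.16, 0.5, 0.252] pointing down, gripper open.
Joint ranges: [-2.53, 2.53], [-0.77, 2.02], [0.04, 2.7], [-1, 4.14], [0.28, 2.66], [-3.11, 3.11]. Speed limits (rad/s): [2.57, 2.57, 3.14, 3.14, 3.14, 3.14].

INTERFACE

Orientations are given as [roll, pitch, yaw] about the fixed x, y, z axes, in that order (R = Rz(yaw) Ry(pitch) Rx(roll)).
In Python, from cell import observe, read_camera, get_calibration, hand_in, tip_reach gives the robot as it stands. The module is installed in compiled form; this text tells all that it offers.
- The arm moves only by the shell command python3 -m crank 'ROWS' [FORCE]. ROWS is JSON, a list of rows, each an object of numbers: "fingers": the opening, from -1 (shut) to 1 (fully open); "tx", "ty", "tz": the shift along the tool's x, y, z in units of 40 mm (1.0 is 40 mm); "roll": the turn about the tool's x in units of 10 degrees (1.0 is 10 degrees). In form: [{"fingers": .., "tx": .., "ty": .., "tz": .., "roll": ..}, ...]. A call has exactly 8 rows; each row is the pose to reach, as a shift and turn from the pose commanded when the call began, along the tool's axes at that moment; what a row does not reach only later rows make up. A row lasts 1/8 s, in which the tool goes at most 62.5 mm and 10.7 degrees, less where a joint would pass 70% of its speed; a pose out of reach is approached as far as the arm can. A call with a gripper value outside its range is refused whole. The fingers move at their own pace and stop on an object; FORCE is the grip in N (left out, the last holds). Time passes only in rows, so rows that repeat a pose let the fingers close, or fill a call up. It gives the time, the measured TCP pose, the force and the opening at its end, in the units of the state.
- observe(): the state, without advancing time (a new reading comes with each control period).
- read_camera(name): name is "scene" or "top" or "wrist"; returns (picture, depth): 384x512x3 uint8, red, green, blue; 384x512 float32, m along the optical axis (not along the pixel's ray), 0 where there is no reading.
- get_calibration(name): a dict with "vertical_fov" (degrees; the focal length in pixels is half the picture's height over the tangent of half this angle, whatever the lens; pixels are square), "cx", "cy" (the principal point, pixels), "pose" (4x4, takes a point from camera to world coordinates); the wrist camera has in their place "T_tool_cam" (4x4, takes a point from camera to tool coordinates, whose origin is the TCP and whose axes are the tool frame's). Camera axes: x right, y down, z forward; pixel columns grow to the right and rows downward; lengths in m; the calibration is good to about 2 mm. A picture is of the moment at which its call begins: read the wrist's pose just before it. get_calibration takes no time and is no camera call.
- hand_in(): hands the job in, once; it reports no verdict.
The state is a dict: "time": time; "qpos": joint angles; "qvel": joint speeds; "joint_efforts": joint torques, N m; "tool_pos": TCP position; "tool_rot": TCP orientation; "contact_force": force on the tool from outside, world axes, zero at the start; "torque": the same for the moment, N m; "opening": finger opening in m.
Only numpy, scipy, OpenCV 4.12 (cv2) and the standard library are available. Lean on these libraries where they do the work, as an engineer would, in place of code of your own. Each camera call takes 0.05 s, during which the arm holds its last target. There are 200 camera calls.

## Working session

There is one attempt and no reset: what is moved stays moved. The work goes in short steps, Python scripts to look and compute and a shell command to move; the robot and the scene stay as the last step left them, time stands still between calls to the robot, and variables do not carry over. Pictures are saved under pics/ and viewed, about 8 in all and at most 12, crops included, and the job is handed in when it is done.

```bash
mkdir -p pics; ls; cat > h.py <<'E'
import numpy as np, cv2
from scipy.spatial.transform import Rotation as Ro
from cell import *
def shot(name):
    s=observe(); p,d=read_camera(name); c=get_calibration(name)
    if name=="wrist":
        T=np.eye(4); T[:3,:3]=Ro.from_euler('xyz',s['tool_rot']).as_matrix(); T[:3,3]=s['tool_pos']; T=T@np.array(c['T_tool_cam'])
    else: T=np.array(c['pose'])
    f=p.shape[0]/2/np.tan(np.radians(c['vertical_fov'])/2)
    return p,d,(f,c['cx'],c['cy'],T)
def rays(uv,K):
    f,cx,cy,T=K; uv=np.atleast_2d(uv).astype(float)
    v=np.c_[(uv[:,0]-cx)/f,(uv[:,1]-cy)/f,np.ones(len(uv))]
    return T[:3,3],v@T[:3,:3].T
def onplane(uv,K,z):
    o,v=rays(uv,K); return o+v*((z-o[2])/v[:,2])[:,None]
def cloud(d,K):
    h,w=d.shape; u=np.stack(np.meshgrid(np.arange(w),np.arange(h)),-1).reshape(-1,2)
    o,v=rays(u,K); return (o+v*d.reshape(-1,1)).reshape(h,w,3)
def save(p,n): cv2.imwrite('pics/'+n,cv2.cvtColor(p,cv2.COLOR_RGB2BGR))
E
python3 - <<'E'
from h import *
s=observe(); print(s['tool_pos'],s['tool_rot'],s['opening'],tip_reach,s['time'])
a=[]
for n in ['top','scene']:
    p,d,K=shot(n); np.savez(n+'.npz',p=p,d=d,f=K[0],cx=K[1],cy=K[2],T=K[3]); a.append(p); print(n,K[:3],K[3].round(3).tolist())
    save(p,n+'.png')
c=get_calibration('wrist');print(c)
E
```

```text
pics
[0.15987821 0.4996746  0.25104369] [-1.7060682   1.56927619 -2.01588899] 0.09182660030254342 0.025 0.0
top (np.float64(370.12876090240303), 262.02937851902004, 186.4322806515409) [[0.03, -0.986, 0.162, 0.441], [-0.999, -0.032, -0.009, -0.004], [0.014, -0.162, -0.987, 1.095], [0.0, 0.0, 0.0, 1.0]]
scene (np.float64(478.3514578625669), 258.7815431981653, 182.74937374347223) [[-0.8, 0.496, -0.338, 0.947], [0.6, 0.672, -0.434, 0.431], [0.012, -0.55, -0.835, 0.959], [0.0, 0.0, 0.0, 1.0]]
{'vertical_fov': 64.47120000026543, 'cx': 254.12562395308228, 'cy': 195.53743597666954, 'T_tool_cam': array([[ 7.44265892e-04, -2.55435139e-01,  9.66825908e-01,
        -1.33764469e-01],
       [ 9.99999710e-01,  3.47316217e-04, -6.78042349e-04,
         6.38766885e-04],
       [-1.62598475e-04,  9.66826132e-01,  2.55435324e-01,
        -6.72952667e-02],
       [ 0.00000000e+00,  0.00000000e+00,  0.00000000e+00,
         1.00000000e+00]])}
```

```bash
sleep 1
```

```text
(no output)
```

View pics/top.png

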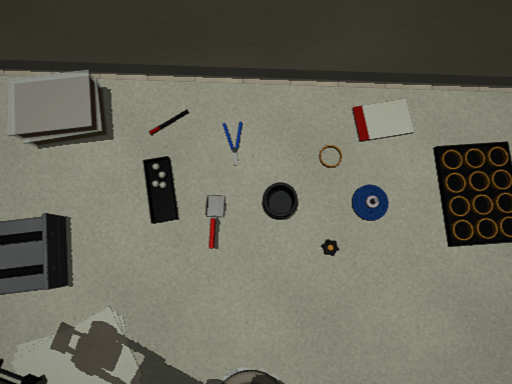

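View pics/scene.png

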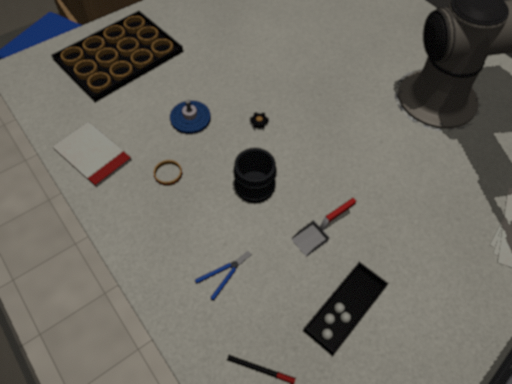

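The top view shows the tray around (160,190), with the balls in its upper half. The scoop blade is at (216,205) with its handle at (213,233). The barrel is at (280,201), the lids at (370,202), the knob at (330,247), the bangle at (330,156) and the pliers at (234,140). The scene view agrees with this. Next I measure.

```bash
cat > m1.py <<'E'
from h import *
def ld(n):
    z=np.load(n+'.npz'); return z['p'],z['d'],(float(z['f']),float(z['cx']),float(z['cy']),z['T'])
for n in ['top','scene']:
    p,d,K=ld(n); P=cloud(d,K); hsv=cv2.cvtColor(p,cv2.COLOR_RGB2HSV); H,S,V=cv2.split(hsv)
    X,Y,Z=P[...,0],P[...,1],P[...,2]
    reg=lambda x0,x1,y0,y1:(X>x0)&(X<x1)&(Y>y0)&(Y<y1)
    work=reg(.25,.8,-.4,.4)&(d>0)
    print(n,'table z',np.median(Z[work]))
    def rep(nm,m,rect=False):
        k,l,st,c=cv2.connectedComponentsWithStats(m.astype(np.uint8))
        for i in range(1,k):
            if st[i,4]<12: continue
            q=P[l==i]; 
            r=cv2.minAreaRect((q[:,:2]*1000).astype(np.float32))
            print(nm,st[i,4],'uv',c[i].round(1),'med',np.median(q,0).round(3),'zmax',np.percentile(q[:,2],95).round(3),'rect',np.round(r[0],1),np.round(r[1],1),round(r[2],1))
    rep('red',work&((H<8)|(H>172))&(S>150)&(V>80))
    rep('blue',work&(H>100)&(H<130)&(S>120)&(V>50))
    rep('white',reg(.3,.7,.15,.4)&(V>150)&(S<40)&(Z>.012)) 
    rep('dark',work&(V<60)&(Z>.003))
    rep('high',work&(Z>.085))
E
python3 m1.py
```

```text
top table z 0.001492976437806881
red 25 uv [153.6 129.8] med [0.781 0.32  0.014] zmax 0.016 rect [782.4 319.3] [ 8.4 30.6] 35.9
red 80 uv [363.3 135.1] med [ 0.786 -0.316  0.016] zmax 0.019 rect [ 785.6 -317.7] [29.1 26.2] 9.8
red 133 uv [211.7 233.1] med [0.476 0.122 0.061] zmax 0.065 rect [477.  125.6] [20.5 80. ] 89.8
blue 65 uv [228.3 137.2] med [0.765 0.093 0.014] zmax 0.018 rect [766.7  92.4] [71.5  7.7] 20.5
blue 62 uv [238.  137.4] med [0.765 0.063 0.014] zmax 0.018 rect [767.2  63.7] [ 9.6 65.9] 83.7
blue 829 uv [369.4 202.2] med [ 0.58  -0.328  0.018] zmax 0.022 rect [ 582.1 -333.1] [101.7 102. ] 3.4
dark 36 uv [159.8 128. ] med [0.792 0.299 0.011] zmax 0.015 rect [786.8 307.3] [11.  52.5] 35.9
dark 14 uv [333.1 147.4] med [ 0.748 -0.225  0.008] zmax 0.014 rect [ 745.5 -227.6] [30.1  4.3] 70.4
dark 17 uv [234.4 149.5] med [0.729 0.073 0.012] zmax 0.016 rect [728.5  72.4] [14.9  9.7] 87.7
dark 1560 uv [160.4 190.6] med [0.593 0.285 0.008] zmax 0.028 rect [599.9 287.3] [188.8  82. ] 11.6
dark 1028 uv [279.7 200.9] med [ 0.575 -0.066  0.024] zmax 0.098 rect [569.8 -62.6] [95.6
[... 1823 characters left out ...]
 93.2] 88.5
dark 27 uv [165.  163.7] med [ 0.711 -0.247  0.006] zmax 0.01 rect [ 711.8 -242.8] [12.2 44.2] 68.4
dark 17 uv [171.5 182.4] med [ 0.731 -0.187  0.006] zmax 0.012 rect [ 726.8 -187.3] [ 8.6 38.1] 79.7
dark 115 uv [316.6 232.7] med [0.532 0.122 0.012] zmax 0.026 rect [550.3 121.7] [54.4 49.7] 87.7
dark 27 uv [234.3 264.6] med [0.731 0.074 0.01 ] zmax 0.013 rect [730.4  73. ] [11.1 12.4] 50.3
dark 2770 uv [345.6 307.2] med [0.597 0.284 0.006] zmax 0.027 rect [603.4 285.4] [188.5  72.2] 11.8
dark 22 uv [274.3 373.2] med [0.798 0.299 0.011] zmax 0.013 rect [796.9 298. ] [ 5.9 15.2] 3.8
high 526 uv [254.4 165.2] med [ 0.577 -0.061  0.094] zmax 0.097 rect [575.3 -64. ] [94.1 92.6] 12.8
```

```bash
cat >> h.py <<'E'
def goal(x,y,z,yawdeg):
    """grasp point target x,y,z; tool z axis heading yawdeg (world). Prints shift in 40mm units and roll in 10deg"""
    s=observe(); R=Ro.from_euler('xyz',s['tool_rot']).as_matrix(); g=s['tool_pos']+R[:,0]*.006
    t=R.T@(np.array([x,y,z])-g)/.04
    cur=np.degrees(np.arctan2(R[1,2],R[0,2])); dy=(yawdeg-cur+180)%360-180
    print('grasp',g.round(4),'toolz yaw',round(cur,2),'toolx',R[:,0].round(3),'q6',round(s['qpos'][5],2)); print('tx %.3f ty %.3f tz %.3f roll %.3f'%(*t,-dy/10), 'F',np.round(s['contact_force'],1),'open',round(s['opening'],4),'t',s['time'])
E
python3 - <<'E'
from h import *
goal(.48,.124,.22,0)
from m1 import ld
import io
for n in ['top','scene']:
    p,d,K=ld(n);H,S,V=cv2.split(cv2.cvtColor(p,cv2.COLOR_RGB2HSV))
    P=cloud(d,K);m=((H<8)|(H>172))&(S>150)&(V>80)&(abs(P[...,0]-.478)<.06)&(abs(P[...,1]-.12)<.03)&(P[...,2]>.053)
    q=onplane(np.argwhere(m)[:,::-1],K,.06)[:,:2]
    print(n,cv2.fitLine(q.astype(np.float32),cv2.DIST_L2,0,.01,.01).ravel(), q.min(0),q.max(0))
E
```

```text
grasp [0.1599 0.4997 0.2451] toolz yaw -17.75 toolx [-0.001 -0.001 -1.   ] q6 -0.15
tx 0.634 ty -6.505 tz 10.486 roll -1.775 F [-0.2 -0.5  0.5] open 0.0919 t 0.1
top table z 0.001492976437806881
red 25 uv [153.6 129.8] med [0.781 0.32  0.014] zmax 0.016 rect [782.4 319.3] [ 8.4 30.6] 35.9
red 80 uv [363.3 135.1] med [ 0.786 -0.316  0.016] zmax 0.019 rect [ 785.6 -317.7] [29.1 26.2] 9.8
red 133 uv [211.7 233.1] med [0.476 0.122 0.061] zmax 0.065 rect [477.  125.6] [20.5 80. ] 89.8
blue 65 uv [228.3 137.2] med [0.765 0.093 0.014] zmax 0.018 rect [766.7  92.4] [71.5  7.7] 20.5
blue 62 uv [238.  137.4] med [0.765 0.063 0.014] zmax 0.018 rect [767.2  63.7] [ 9.6 65.9] 83.7
blue 829 uv [369.4 202.2] med [ 0.58  -0.328  0.018] zmax 0.022 rect [ 582.1 -333.1] [101.7 102. ] 3.4
dark 36 uv [159.8 128. ] med [0.792 0.299 0.011] zmax 0.015 rect [786.8 307.3] [11.  52.5] 35.9
dark 14 uv [333.1 147.4] med [ 0.748 -0.225  0.008] zmax 0.014 rect [ 745.5 -227.6] [30.1  4.3] 70.4
dark 17 uv [234.4 149.5] med [0.729 0.073 0.012] zmax 0.016 rect [728.5  72.4] [14.9  9.7] 87.7
dark 1560 uv [160.4 190.6] 
[... 2203 characters left out ...]
115 uv [316.6 232.7] med [0.532 0.122 0.012] zmax 0.026 rect [550.3 121.7] [54.4 49.7] 87.7
dark 27 uv [234.3 264.6] med [0.731 0.074 0.01 ] zmax 0.013 rect [730.4  73. ] [11.1 12.4] 50.3
dark 2770 uv [345.6 307.2] med [0.597 0.284 0.006] zmax 0.027 rect [603.4 285.4] [188.5  72.2] 11.8
dark 22 uv [274.3 373.2] med [0.798 0.299 0.011] zmax 0.013 rect [796.9 298. ] [ 5.9 15.2] 3.8
high 526 uv [254.4 165.2] med [ 0.577 -0.061  0.094] zmax 0.097 rect [575.3 -64. ] [94.1 92.6] 12.8
top [ 0.9999602  -0.00892446  0.47534108  0.12176495] [0.43702042 0.1156025 ] [0.51704695 0.12798404]
scene [ 1.0000000e+00 -2.0668955e-04  4.8098704e-01  1.2439840e-01] [0.44213527 0.11884513] [0.51843908 0.12999029]
```

```bash
sed -i '/^for n in/,$d' m1.py
python3 -m crank '[{"fingers":1,"tx":0,"ty":-0.7,"tz":1.1,"roll":0},{"fingers":1,"tx":0,"ty":-1.4,"tz":2.2,"roll":-0.3},{"fingers":1,"tx":0.1,"ty":-2.1,"tz":3.4,"roll":-0.6},{"fingers":1,"tx":0.2,"ty":-2.8,"tz":4.6,"roll":-0.9},{"fingers":1,"tx":0.3,"ty":-3.6,"tz":5.8,"roll":-1.2},{"fingers":1,"tx":0.4,"ty":-4.3,"tz":7.0,"roll":-1.5},{"fingers":1,"tx":0.5,"ty":-5.0,"tz":8.2,"roll":-1.8},{"fingers":1,"tx":0.6,"ty":-5.6,"tz":9.2,"roll":-1.8}]'
python3 - <<'E'
from h import *
goal(.49,.123,.2,0)
E
```

```text
time: 1.1
tool_pos: [0.4432, 0.1727, 0.2274]
tool_rot: [-3.119, 1.571, -3.115]
contact_force: [0.4, 1.5, -0.4]
opening: 0.0917
grasp [0.4432 0.1727 0.2214] toolz yaw 0.23 toolx [-0. -0. -1.] q6 -1.36
tx 0.534 ty -1.247 tz 1.164 roll 0.023 F [ 0.4  1.5 -0.4] open 0.0917 t 1.1
```

```bash

python3 -m crank '[{"fingers":1,"tx":0.1,"ty":-0.4,"tz":0.4,"roll":0},{"fingers":1,"tx":0.3,"ty":-0.8,"tz":0.8,"roll":0},{"fingers":1,"tx":0.5,"ty":-1.2,"tz":1.1,"roll":0},{"fingers":1,"tx":0.5,"ty":-1.25,"tz":1.15,"roll":0},{"fingers":1,"tx":0.5,"ty":-1.25,"tz":1.15,"roll":0},{"fingers":1,"tx":0.5,"ty":-1.25,"tz":1.15,"roll":0},{"fingers":1,"tx":0.5,"ty":-1.25,"tz":1.15,"roll":0},{"fingers":1,"tx":0.5,"ty":-1.25,"tz":1.15,"roll":0}]'
python3 - <<'E'
from h import *
goal(.497,.123,.05,0)
p,d,K=shot('wrist'); save(p,'w1.png'); H,S,V=cv2.split(cv2.cvtColor(p,cv2.COLOR_RGB2HSV)); P=cloud(d,K)
m=((H<8)|(H>172))&(S>120)&(V>60)&(P[...,2]>.05)&(P[...,2]<.07)
q=onplane(np.argwhere(m)[:,::-1],K,.06)[:,:2]; print('handle top z',np.median(P[m][:,2]),cv2.fitLine(q.astype(np.float32),2,0,.01,.01).ravel(),q.min(0),q.max(0))
E
```

```text
time: 2.1
tool_pos: [0.4883, 0.125, 0.2079]
tool_rot: [0.36, 1.57, 0.365]
contact_force: [-0.7, 0.3, 0.3]
opening: 0.0918
grasp [0.4883 0.125  0.2019] toolz yaw 0.28 toolx [ 0.  0. -1.] q6 -1.48
tx 3.798 ty -0.053 tz 0.215 roll 0.028 F [-0.7  0.3  0.3] open 0.0918 t 2.1
handle top z 0.060364358895170334 [ 0.99999857 -0.00167719  0.47588828  0.12156793] [0.43600549 0.11539877] [0.51829303 0.12804125]
```

View pics/w1.png

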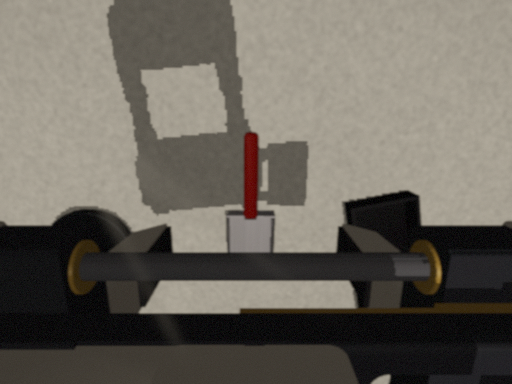

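The handle lies straight along world x, from pixel (250,135) to (250,215), and the blade is below it at (250,232). The grip point is about (0.495, 0.1215).

```bash

python3 -m crank '[{"fingers":1,"tx":0.8,"ty":-0.08,"tz":0.17,"roll":0},{"fingers":1,"tx":1.9,"ty":-0.08,"tz":0.17,"roll":0},{"fingers":1,"tx":3.0,"ty":-0.08,"tz":0.17,"roll":0},{"fingers":1,"tx":3.6,"ty":-0.08,"tz":0.17,"roll":0},{"fingers":1,"tx":3.8,"ty":-0.08,"tz":0.17,"roll":0},{"fingers":1,"tx":3.8,"ty":-0.08,"tz":0.17,"roll":0},{"fingers":0,"tx":3.8,"ty":-0.08,"tz":0.17,"roll":0},{"fingers":-1,"tx":3.8,"ty":-0.08,"tz":0.17,"roll":0}]' 45
python3 -m crank '[{"fingers":-1,"tx":0,"ty":0,"tz":0,"roll":0},{"fingers":-1,"tx":0,"ty":0,"tz":0,"roll":0},{"fingers":-1,"tx":0,"ty":0,"tz":0,"roll":0},{"fingers":-1,"tx":0,"ty":0,"tz":0,"roll":0},{"fingers":-1,"tx":-0.1,"ty":0,"tz":0,"roll":0},{"fingers":-1,"tx":-0.5,"ty":0,"tz":0,"roll":0},{"fingers":-1,"tx":-1,"ty":0,"tz":0,"roll":0},{"fingers":-1,"tx":-1.5,"ty":0,"tz":0,"roll":0}]' 45
cat > tray.py <<'E'
from h import *
from m1 import ld
goal(.495,.1215,.05,0)
for n in ['top','scene']:
    p,d,K=ld(n);H,S,V=cv2.split(cv2.cvtColor(p,cv2.COLOR_RGB2HSV)); P=cloud(d,K);X,Y=P[...,0],P[...,1]
    reg=((X>.48)&(X<.73)&(Y>.2)&(Y<.37))
    m=(reg&(V<75)&(P[...,2]>.017)).astype(np.uint8)
    m=cv2.morphologyEx(m,cv2.MORPH_OPEN,np.ones((1,1),np.uint8))
    q=onplane(np.argwhere(m>0)[:,::-1],K,.026)[:,:2]*1000
    r=cv2.minAreaRect(q.astype(np.float32)); print(n,'rim rect',np.round(r[0],1),np.round(r[1],1),round(r[2],2),len(q))
    w=(reg&(V>110)&(S<60)&(P[...,2]>.014)).astype(np.uint8)
    k,l,st,c=cv2.connectedComponentsWithStats(w)
    for i in range(1,k):
        if st[i,4]>5: print('ball',st[i,4],c[i].round(1),onplane(c[i],K,.015)[0].round(4))
E
python3 tray.py
```

```text
time: 3.15
tool_pos: [0.4959, 0.1216, 0.0567]
tool_rot: [0.126, 1.569, 0.13]
contact_force: [0.8, -0.4, 0.1]
opening: 0.0763
time: 4.15
tool_pos: [0.495, 0.1215, 0.1163]
tool_rot: [3.097, 1.57, 3.101]
contact_force: [0.2, 0.3, -0.9]
opening: 0.0131
grasp [0.495  0.1215 0.1103] toolz yaw 0.25 toolx [-0.001  0.    -1.   ] q6 -1.49
tx 1.508 ty -0.001 tz 0.000 roll 0.025 F [ 0.2  0.3 -0.9] open 0.0131 t 4.15
top rim rect [600.2 283.4] [189.   76.6] 11.71 399
ball 18 [154.9 165.8] [0.6701 0.3061 0.015 ]
ball 19 [161.2 174. ] [0.6459 0.2857 0.015 ]
ball 18 [154.7 182.9] [0.6186 0.3028 0.015 ]
ball 19 [162.2 184.2] [0.6155 0.2807 0.015 ]
scene rim rect [605.  285.8] [190.3  72.8] 11.61 594
ball 31 [339.5 306.7] [0.6143 0.2776 0.015 ]
ball 33 [345.5 316.1] [0.6174 0.2991 0.015 ]
ball 33 [329.5 317.6] [0.6452 0.2822 0.015 ]
ball 38 [327.2 333.1] [0.6693 0.3025 0.015 ]
```

```bash

python3 - <<'E'
from h import *
goal(.639,.2915,.16,11.65)
E
python3 -m crank '[{"fingers":-1,"tx":-0.5,"ty":0.3,"tz":0.2,"roll":-0.1},{"fingers":-1,"tx":-1.0,"ty":0.9,"tz":0.7,"roll":-0.3},{"fingers":-1,"tx":-1.2,"ty":1.7,"tz":1.4,"roll":-0.5},{"fingers":-1,"tx":-1.25,"ty":2.6,"tz":2.2,"roll":-0.7},{"fingers":-1,"tx":-1.25,"ty":3.4,"tz":2.9,"roll":-0.9},{"fingers":-1,"tx":-1.25,"ty":4.0,"tz":3.4,"roll":-1.1},{"fingers":-1,"tx":-1.25,"ty":4.24,"tz":3.6,"roll":-1.14},{"fingers":-1,"tx":-1.25,"ty":4.24,"tz":3.6,"roll":-1.14}]'
python3 - <<'E'
from h import *
goal(.639,.2915,.16,11.65)
p,d,K=shot('wrist'); save(p,'w2.png'); np.savez('w2.npz',p=p,d=d,f=K[0],cx=K[1],cy=K[2],T=K[3])
E
```

```text
grasp [0.495  0.1215 0.1103] toolz yaw 0.25 toolx [-0.001  0.    -1.   ] q6 -1.49
tx -1.244 ty 4.234 tz 3.617 roll -1.140 F [ 0.2  0.3 -0.9] open 0.0131 t 4.15
time: 5.15
tool_pos: [0.6384, 0.2923, 0.1649]
tool_rot: [-3.081, 1.57, -2.876]
contact_force: [0.0, 0.2, -1.8]
opening: 0.0129
grasp [0.6383 0.2923 0.1589] toolz yaw 11.69 toolx [-0.001 -0.    -1.   ] q6 -1.45
tx -0.027 ty -0.022 tz 0.012 roll 0.004 F [ 0.   0.2 -1.8] open 0.0129 t 5.15
```

View pics/w2.png

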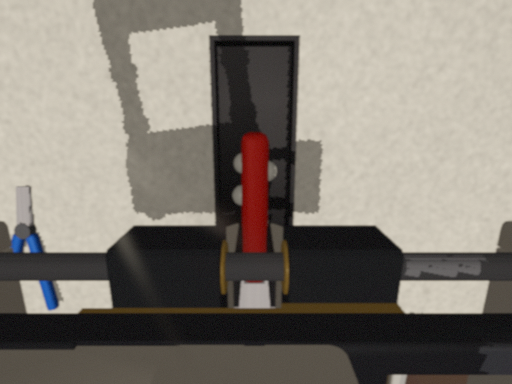

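The wrist view shows the tray from the near end at row 37 down to row 225, with its edges at columns 211 and 299. The handle at column 255 is parallel to it and roughly centred. I measure the offset.

```bash

python3 - <<'E'
from h import *
from m1 import ld
p,d,K=ld('w2'); V=p.max(2).astype(int)
P=cloud(d,K); Z=P[...,2]
m=(Z>.02)&(Z<.032)&(V<70)
s=observe()
R=Ro.from_euler('xyz',s['tool_rot']).as_matrix(); g=s['tool_pos']+R[:,0]*.006
def loc(q): return (q-g)@R*1000
L=[];Rr=[]
for r in range(50,130,4):
    c=np.where(m[r,195:315])[0]+195
    if len(c)>2: L.append((c.min()-.5,r)); Rr.append((c.max()+.5,r))
for nm,a in [('L',L),('R',Rr)]:
    q=loc(onplane(a,K,.026)); f=np.polyfit(q[:,2],q[:,1],1); print(nm,len(a),'edge ty mm median',np.median(q[:,1]).round(2),'slope deg',np.degrees(np.arctan(f[0])).round(2))
c=[(u,np.where(m[20:60,u])[0].min()+20-.5) for u in range(222,290,4) if m[20:60,u].any()]
q=loc(onplane(c,K,.026)); print('near outer edge tz',np.median(q[:,2]),np.ptp(q[:,2]))
H,S,_=cv2.split(cv2.cvtColor(p,cv2.COLOR_RGB2HSV))
a=np.argwhere(((H<8)|(H>172))&(S>120)&(V>60)&(np.arange(384)[:,None]<250))[:,::-1]
zh=g[2]+.010;q=loc(onplane(a,K,zh)); print('handle z expected',zh,'depth',np.median(Z[a[:,1],a[:,0]]),'line',cv2.fitLine(q[:,[2,1]].astype(np.float32),2,0,.01,.01).ravel(), 'tail',q[:,2].min())
zz=[Z[r,255] for r in (140,160,180,200,215)];print('handle z profile',np.round(zz,4))
E
```

```text
L 20 edge ty mm median -35.49 slope deg 0.1
R 20 edge ty mm median 35.49 slope deg -0.13
near outer edge tz -128.69304259478403 0.7380428327982429
handle z expected 0.1690932519187527 depth 0.14553435873764978 line [ 9.9999040e-01 -4.3830890e-03 -3.4447033e+01  4.7704896e-01] tail -59.95506088793005
handle z profile [0.1451 0.1464 0.1457 0.1463 0.146 ]
```

The tray is centred and parallel (±35.5 mm). However, the handle sits 23 mm lower in the jaws than planned, because I lifted before they had fully closed. I'll set the scoop down in the tray's empty half and regrip it there.

```bash

python3 -m crank '[{"fingers":-1,"tx":0,"ty":0,"tz":-0.5,"roll":0},{"fingers":-1,"tx":0,"ty":0,"tz":-1.5,"roll":0},{"fingers":-1,"tx":0,"ty":0,"tz":-2.6,"roll":0},{"fingers":-1,"tx":0.3,"ty":0,"tz":-3.4,"roll":0},{"fingers":-1,"tx":0.8,"ty":0,"tz":-3.65,"roll":0},{"fingers":-1,"tx":1.4,"ty":0,"tz":-3.65,"roll":0},{"fingers":-1,"tx":1.8,"ty":0,"tz":-3.65,"roll":0},{"fingers":-1,"tx":1.9,"ty":0,"tz":-3.65,"roll":0}]'
python3 - <<'E'
from h import *
goal(.639,.2915,.08,11.65)
p,d,K=shot('wrist'); P=cloud(d,K);Z=P[...,2]
H,S,V=cv2.split(cv2.cvtColor(p,cv2.COLOR_RGB2HSV))
a=((H<8)|(H>172))&(S>120)&(V>60)&(np.arange(384)[:,None]<250)
print('handle top',np.percentile(Z[a],[10,50,90]))
E
```

```text
time: 6.2
tool_pos: [0.495, 0.2617, 0.089]
tool_rot: [-3.006, 1.569, -2.804]
contact_force: [0.5, -0.6, -1.0]
opening: 0.0131
grasp [0.495  0.2617 0.083 ] toolz yaw 11.62 toolx [-0.002 -0.001 -1.   ] q6 -1.42
tx 0.069 ty 0.004 tz 3.675 roll -0.003 F [ 0.5 -0.6 -1. ] open 0.0131 t 6.2
handle top [0.06814285 0.06969602 0.07074529]
```

```bash

python3 -m crank '[{"fingers":-1,"tx":0.05,"ty":0,"tz":0,"roll":0},{"fingers":-1,"tx":0.1,"ty":0,"tz":0,"roll":0},{"fingers":-1,"tx":0.11,"ty":0,"tz":0,"roll":0},{"fingers":0,"tx":0.11,"ty":0,"tz":0,"roll":0},{"fingers":0,"tx":0.11,"ty":0,"tz":0,"roll":0},{"fingers":0,"tx":0.2,"ty":0,"tz":0,"roll":0},{"fingers":0,"tx":0.4,"ty":0,"tz":0,"roll":0},{"fingers":0,"tx":0.6,"ty":0,"tz":0,"roll":0}]'
python3 - <<'E'
from h import *
goal(.495,.2617,.055,11.65)
p,d,K=shot('wrist'); P=cloud(d,K);Z=P[...,2]
H,S,V=cv2.split(cv2.cvtColor(p,cv2.COLOR_RGB2HSV))
a=((H<8)|(H>172))&(S>120)&(V>60)&(np.arange(384)[:,None]<250)
print('handle top',np.percentile(Z[a],[10,50,90]))
s=observe();R=Ro.from_euler('xyz',s['tool_rot']).as_matrix(); g=s['tool_pos']+R[:,0]*.006
q=(onplane(np.argwhere(a)[:,::-1],K,.065)-g)@R*1000
print(cv2.fitLine(q[:,[2,1]].astype(np.float32),2,0,.01,.01).ravel(),q[:,2].min())
E
```

```text
time: 7.25
tool_pos: [0.4954, 0.2622, 0.065]
tool_rot: [3.121, 1.57, -2.959]
contact_force: [-0.2, 0.6, 0.8]
opening: 0.0461
grasp [0.4954 0.2622 0.059 ] toolz yaw 11.65 toolx [-0. -0. -1.] q6 -1.42
tx 0.100 ty -0.011 tz -0.011 roll -0.000 F [-0.2  0.6  0.8] open 0.0461 t 7.25
handle top [0.06375581 0.0653258  0.06635073]
[ 9.9998391e-01 -5.6718667e-03 -3.2351318e+01  2.5531551e-01] -58.249824742440424
```

```bash

python3 -m crank '[{"fingers":0,"tx":0.1,"ty":0,"tz":0,"roll":0},{"fingers":-1,"tx":0.1,"ty":0,"tz":0,"roll":0},{"fingers":-1,"tx":0.1,"ty":0,"tz":0,"roll":0},{"fingers":-1,"tx":0.1,"ty":0,"tz":0,"roll":0},{"fingers":-1,"tx":0.1,"ty":0,"tz":0,"roll":0},{"fingers":-1,"tx":0.1,"ty":0,"tz":0,"roll":0},{"fingers":-1,"tx":0.1,"ty":0,"tz":0,"roll":0},{"fingers":-1,"tx":0.1,"ty":0,"tz":0,"roll":0}]' 50
python3 -m crank '[{"fingers":-1,"tx":0,"ty":0,"tz":0.2,"roll":0},{"fingers":-1,"tx":0,"ty":0,"tz":0.5,"roll":0},{"fingers":-1,"tx":0,"ty":0,"tz":0.8,"roll":0},{"fingers":-1,"tx":0,"ty":0,"tz":1.1,"roll":0},{"fingers":-1,"tx":0,"ty":0,"tz":1.4,"roll":0},{"fingers":-1,"tx":0,"ty":0,"tz":1.7,"roll":0},{"fingers":-1,"tx":0,"ty":0,"tz":2.0,"roll":0},{"fingers":-1,"tx":0,"ty":0,"tz":2.2,"roll":0}]'
python3 - <<'E'
from h import *
goal(.495,.2617,.055,11.65)
p,d,K=shot('top'); p=p[130:250,90:250]; save(cv2.resize(p,None,fx=4,fy=4,interpolation=cv2.INTER_CUBIC),'t2.png')
E
```

```text
time: 8.3
tool_pos: [0.4956, 0.2623, 0.0619]
tool_rot: [0.344, 1.57, 0.548]
contact_force: [-0.6, 0.6, 2.3]
opening: 0.0135
time: 9.3
tool_pos: [0.5826, 0.2802, 0.0619]
tool_rot: [0.718, 1.571, 0.921]
contact_force: [-2.8, -0.3, 6.9]
opening: 0.0135
grasp [0.5826 0.2802 0.0559] toolz yaw 11.64 toolx [ 0.  0. -1.] q6 -1.44
tx 0.022 ty -0.011 tz -2.238 roll -0.001 F [-2.8 -0.3  6.9] open 0.0135 t 9.3
```

View pics/t2.png

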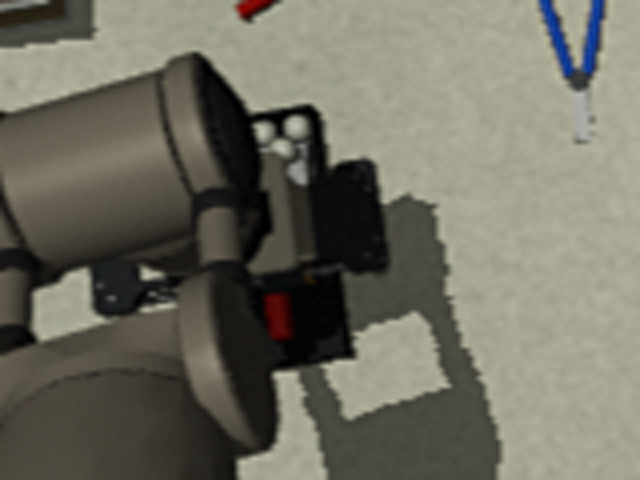

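The balls, at about (262,130), (296,125) and (282,148) in the crop, are bunched at the far wall and riding onto the blade. I continue to the wall.

```bash

python3 -m crank '[{"fingers":-1,"tx":0,"ty":0,"tz":0.08,"roll":0},{"fingers":-1,"tx":0,"ty":0,"tz":0.15,"roll":0},{"fingers":-1,"tx":0,"ty":0,"tz":0.22,"roll":0},{"fingers":-1,"tx":0,"ty":0,"tz":0.27,"roll":0},{"fingers":-1,"tx":0,"ty":0,"tz":0.32,"roll":0},{"fingers":-1,"tx":0,"ty":0,"tz":0.36,"roll":0},{"fingers":-1,"tx":0,"ty":0,"tz":0.39,"roll":0},{"fingers":-1,"tx":0,"ty":0,"tz":0.39,"roll":0}]'
python3 - <<'E'
from h import *
goal(.495,.2617,.055,11.65)
for n in ['top','scene']:
    p,d,K=shot(n); T=K[3]
    pt=np.array([.68,.302,.03]); c=np.linalg.inv(T)@np.r_[pt,1]; u=c[:2]/c[2]*K[0]+K[1:3]; u=u.astype(int); print(n,u)
    q=p[max(u[1]-45,0):u[1]+45,max(u[0]-60,0):u[0]+60]; save(cv2.resize(q,(480,360),interpolation=cv2.INTER_CUBIC),n+'_c.png')
a=cv2.imread('pics/top_c.png');b=cv2.imread('pics/scene_c.png'); cv2.imwrite('pics/b3.png',np.vstack([a,b])[:, :][0:720])
x=cv2.resize(np.hstack([a,b]),(800,300));cv2.imwrite('pics/b3.png',x)
E
```

```text
time: 10.35
tool_pos: [0.5957, 0.283, 0.0619]
tool_rot: [-3.06, 1.567, -2.856]
contact_force: [-7.5, -1.6, 9.7]
opening: 0.0137
grasp [0.5957 0.283  0.0559] toolz yaw 11.67 toolx [-0.003 -0.001 -1.   ] q6 -1.45
tx 0.032 ty -0.012 tz -2.573 roll 0.002 F [-7.5 -1.6  9.7] open 0.0137 t 10.35
top [155 161]
scene [323 333]
```

View pics/b3.png

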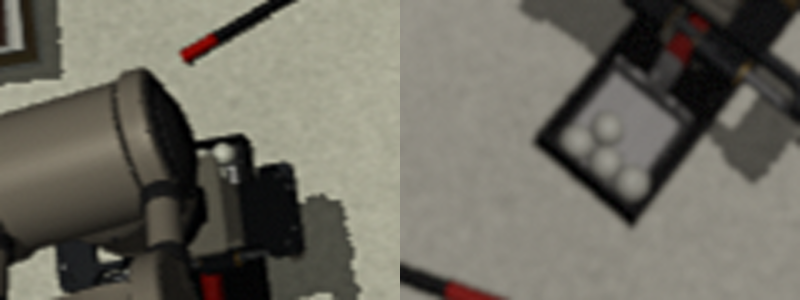

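The scene view shows all four balls at the far end, over the lip: a front row of three with one behind. Before lifting, I'll press the handle down with a light grip so the scoop rocks lip-up and the balls roll back.

```bash

python3 -m crank '[{"fingers":-1,"tx":0,"ty":0,"tz":0,"roll":0},{"fingers":-1,"tx":0,"ty":0,"tz":0,"roll":0},{"fingers":-1,"tx":0.03,"ty":0,"tz":0,"roll":0},{"fingers":-1,"tx":0.06,"ty":0,"tz":0,"roll":0},{"fingers":-1,"tx":0.1,"ty":0,"tz":0,"roll":0},{"fingers":-1,"tx":0.13,"ty":0,"tz":0,"roll":0},{"fingers":-1,"tx":0.16,"ty":0,"tz":0,"roll":0},{"fingers":-1,"tx":0.16,"ty":0,"tz":0,"roll":0}]' 8
cat > look.py <<'E'
from h import *
import sys
goal(.5957,.283,.0559,11.65)
x,y,z=map(float,sys.argv[2:5])
im=[]
for n in sys.argv[5:]:
    p,d,K=shot(n); T=K[3]
    c=np.linalg.inv(T)@np.array([x,y,z,1]); u=(c[:2]/c[2]*K[0]+K[1:3]).astype(int)
    q=p[max(u[1]-45,0):u[1]+45,max(u[0]-60,0):u[0]+60]; im.append(cv2.resize(q,(400*(3-len(sys.argv[5:])),300*(3-len(sys.argv[5:]))),interpolation=cv2.INTER_CUBIC))
save(np.hstack(im),sys.argv[1])
E
python3 - <<'E'
from h import *
goal(.5957,.283,.0559,11.65)
p,d,K=shot('wrist'); P=cloud(d,K);Z=P[...,2]
H,S,V=cv2.split(cv2.cvtColor(p,cv2.COLOR_RGB2HSV))
a=((H<8)|(H>172))&(S>120)&(V>60)&(np.arange(384)[:,None]<250)
s=observe();R=Ro.from_euler('xyz',s['tool_rot']).as_matrix(); g=s['tool_pos']+R[:,0]*.006
q=(P[a]-g)@R; q=q[q[:,0]<.02];f=np.polyfit(q[:,2],-q[:,0],1);print('handle tilt deg (+ = lip up)',np.degrees(np.arctan(f[0])),'top above grasp',f[1])
E
python3 look.py b4.png .67 .30 .02 scene
```

```text
time: 11.45
tool_pos: [0.5969, 0.2832, 0.0561]
tool_rot: [-2.946, 1.571, -2.743]
contact_force: [-4.4, -1.4, 9.7]
opening: 0.0138
grasp [0.5969 0.2832 0.0501] toolz yaw 11.66 toolx [-0. -0. -1.] q6 -1.45
tx -0.144 ty 0.002 tz -0.031 roll 0.001 F [-4.4 -1.4  9.7] open 0.0138 t 11.45
handle tilt deg (+ = lip up) -1.4231115744146652 top above grasp 0.01183170153182946
grasp [0.5969 0.2832 0.0501] toolz yaw 11.65 toolx [-0. -0. -1.] q6 -1.45
tx -0.144 ty 0.002 tz -0.031 roll 0.000 F [-4.8 -1.6 10.9] open 0.0139 t 11.5
```

View pics/b4.png

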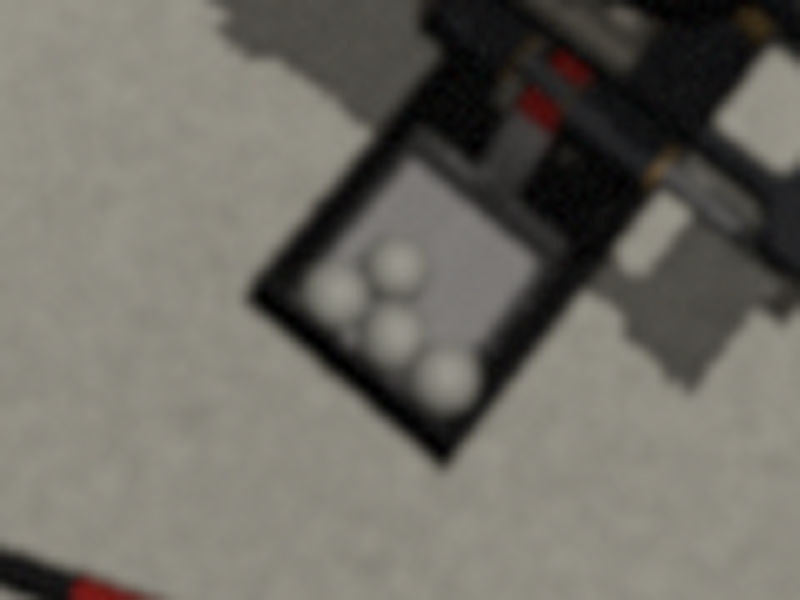

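```bash
cat > tilt.py <<'E'
from h import *
goal(.5957,.283,.0559,11.65)
p,d,K=shot('wrist'); P=cloud(d,K)
H,S,V=cv2.split(cv2.cvtColor(p,cv2.COLOR_RGB2HSV))
a=((H<8)|(H>172))&(S>120)&(V>50)&(np.arange(384)[:,None]<300)&(abs(np.arange(512)-255)<40)
s=observe();R=Ro.from_euler('xyz',s['tool_rot']).as_matrix(); g=s['tool_pos']+R[:,0]*.006
o=[]
for r in range(384):
    c=np.where(a[r])[0]
    if len(c)>4: o.append((np.median(P[r,c],0)-g)@R)
o=np.array(o); f=np.polyfit(o[:,2],-o[:,0],1); e=-o[:,0]-np.polyval(f,o[:,2])
ok=abs(e)<.003; f=np.polyfit(o[ok,2],-o[ok,0],1)
print('tilt +lip-up',np.degrees(np.arctan(f[0])).round(2),'top above grasp',f[1].round(4),'tz range',o[ok,2].min().round(4),o[ok,2].max().round(4),'top z at tail',(g[2]+np.polyval(f,o[ok,2].min())).round(4))
E
python3 tilt.py
```

```text
grasp [0.5969 0.2832 0.0501] toolz yaw 11.65 toolx [-0. -0. -1.] q6 -1.45
tx -0.144 ty 0.002 tz -0.031 roll 0.000 F [-4.5 -1.8 10.9] open 0.0141 t 11.55
tilt +lip-up 2.33 top above grasp 0.0141 tz range -0.0615 0.0158 top z at tail 0.0617
```

```bash

python3 -m crank '[{"fingers":-1,"tx":0,"ty":0,"tz":-0.06,"roll":0},{"fingers":-1,"tx":0,"ty":0,"tz":-0.1,"roll":0},{"fingers":-1,"tx":0,"ty":0,"tz":-0.1,"roll":0},{"fingers":-1,"tx":0.05,"ty":0,"tz":-0.1,"roll":0},{"fingers":-1,"tx":0.1,"ty":0,"tz":-0.1,"roll":0},{"fingers":-1,"tx":0.15,"ty":0,"tz":-0.1,"roll":0},{"fingers":-1,"tx":0.15,"ty":0,"tz":-0.1,"roll":0},{"fingers":-1,"tx":0.15,"ty":0,"tz":-0.1,"roll":0}]' 15
python3 tilt.py
```

```text
time: 12.6
tool_pos: [0.5917, 0.2823, 0.0496]
tool_rot: [-3.12, 1.567, -2.917]
contact_force: [-5.5, -1.1, 11.0]
opening: 0.0142
grasp [0.5916 0.2823 0.0436] toolz yaw 11.66 toolx [-0.003 -0.001 -1.   ] q6 -1.45
tx -0.307 ty -0.002 tz 0.102 roll 0.001 F [-5.5 -1.1 11. ] open 0.0142 t 12.6
tilt +lip-up 10.89 top above grasp 0.0155 tz range -0.0616 0.0131 top z at tail 0.0472
```

The scoop is now 11° lip-up. I tighten the grip and lift.

```bash

python3 -m crank '[{"fingers":-1,"tx":0,"ty":0,"tz":0,"roll":0},{"fingers":-1,"tx":0,"ty":0,"tz":0,"roll":0},{"fingers":-1,"tx":0,"ty":0,"tz":0,"roll":0},{"fingers":-1,"tx":-0.1,"ty":0,"tz":0,"roll":0},{"fingers":-1,"tx":-0.25,"ty":0,"tz":-0.0,"roll":0},{"fingers":-1,"tx":-0.5,"ty":0,"tz":-0.0,"roll":0},{"fingers":-1,"tx":-0.75,"ty":0,"tz":-0.0,"roll":0},{"fingers":-1,"tx":-1.0,"ty":0,"tz":-0.0,"roll":0}]' 58
python3 -m crank '[{"fingers":-1,"tx":-0.3,"ty":0,"tz":0,"roll":0},{"fingers":-1,"tx":-0.7,"ty":0,"tz":0,"roll":0},{"fingers":-1,"tx":-1.1,"ty":0,"tz":0,"roll":0},{"fingers":-1,"tx":-1.6,"ty":0,"tz":0,"roll":0},{"fingers":-1,"tx":-2.1,"ty":0,"tz":0,"roll":0},{"fingers":-1,"tx":-2.6,"ty":0,"tz":0,"roll":0},{"fingers":-1,"tx":-3.0,"ty":0,"tz":0,"roll":0},{"fingers":-1,"tx":-3.1,"ty":0,"tz":0,"roll":0}]'
python3 tilt.py; python3 look.py b5.png .67 .30 .14 scene
```

```text
time: 13.65
tool_pos: [0.5933, 0.2825, 0.0903]
tool_rot: [0.193, 1.57, 0.396]
contact_force: [0.1, -0.5, -1.2]
opening: 0.0131
time: 14.65
tool_pos: [0.5935, 0.2826, 0.215]
tool_rot: [0.171, 1.568, 0.374]
contact_force: [-0.0, -0.3, -2.2]
opening: 0.0134
grasp [0.5935 0.2826 0.209 ] toolz yaw 11.65 toolx [ 0.002  0.001 -1.   ] q6 -1.45
tx 3.828 ty -0.002 tz 0.046 roll -0.000 F [-0.  -0.3 -2.2] open 0.0134 t 14.65
tilt +lip-up 10.67 top above grasp 0.0159 tz range -0.0615 0.0137 top z at tail 0.2128
grasp [0.5934 0.2825 0.2086] toolz yaw 11.65 toolx [ 0.002  0.001 -1.   ] q6 -1.45
tx 3.817 ty -0.000 tz 0.054 roll 0.000 F [-0.  -0.2 -2. ] open 0.0135 t 14.7
```

View pics/b5.png

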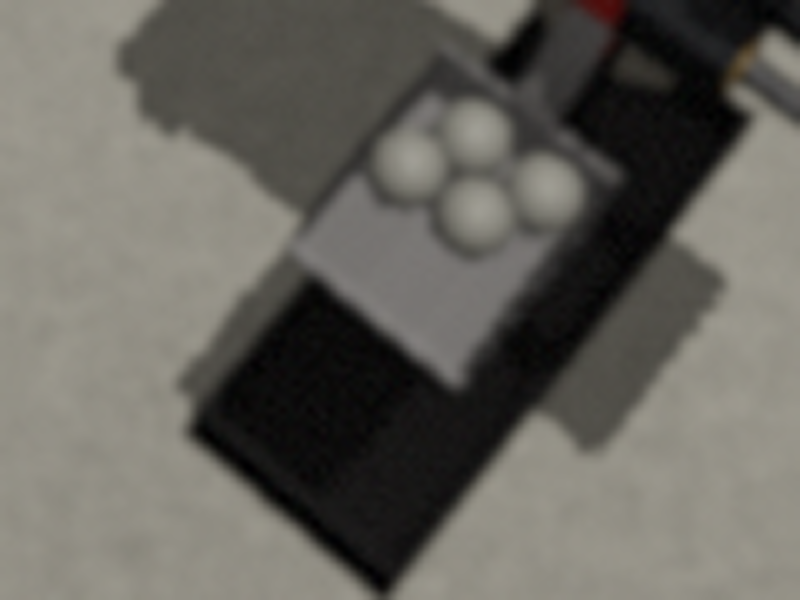

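All four balls sit against the scoop's back wall (pixels 410-550, 130-215). I work out the carry to the barrel.

```bash
python3 - <<'E'
from h import *
from m1 import ld
goal(.513,-.064,.2,0)
for n in ['top','scene']:
    p,d,K=ld(n); P=cloud(d,K); 
    # rim outer circle at z=.095 via depth>.085
    m=((P[...,2]>.085)&(abs(P[...,0]-.573)<.07)&(abs(P[...,1]+.064)<.07)).astype(np.uint8)
    c,_=cv2.findContours(m,cv2.RETR_EXTERNAL,cv2.CHAIN_APPROX_NONE); c=max(c,key=len)[:,0,:]
    q=onplane(c,K,.095)[:,:2]; A=np.c_[2*q,np.ones(len(q))]; x=np.linalg.lstsq(A,(q**2).sum(1),rcond=None)[0]; print(n,x[:2],2*np.sqrt(x[2]+x[:2]@x[:2]))
E
```

```text
grasp [0.5931 0.2824 0.2076] toolz yaw 11.65 toolx [ 0.  0. -1.] q6 -1.45
tx 0.188 ty -8.077 tz -3.710 roll 1.165 F [ 0.   0.4 -2.4] open 0.0137 t 14.75
top [ 0.57186533 -0.06485451] 0.09138943012622334
scene [ 0.57666086 -0.06218616] 0.09481142372544514
```

```bash

python3 -m crank '[{"fingers":-1,"tx":0,"ty":-0.1,"tz":-0.05,"roll":0},{"fingers":-1,"tx":0,"ty":-0.35,"tz":-0.16,"roll":0.05},{"fingers":-1,"tx":0,"ty":-0.75,"tz":-0.35,"roll":0.1},{"fingers":-1,"tx":0,"ty":-1.25,"tz":-0.58,"roll":0.15},{"fingers":-1,"tx":0,"ty":-1.85,"tz":-0.85,"roll":0.25},{"fingers":-1,"tx":0,"ty":-2.5,"tz":-1.15,"roll":0.35},{"fingers":-1,"tx":0,"ty":-3.2,"tz":-1.47,"roll":0.45},{"fingers":-1,"tx":0,"ty":-3.9,"tz":-1.8,"roll":0.55}]'
python3 -m crank '[{"fingers":-1,"tx":0,"ty":-0.7,"tz":-0.2,"roll":0.1},{"fingers":-1,"tx":0,"ty":-1.4,"tz":-0.41,"roll":0.2},{"fingers":-1,"tx":0,"ty":-2.05,"tz":-0.62,"roll":0.3},{"fingers":-1,"tx":0,"ty":-2.65,"tz":-0.82,"roll":0.4},{"fingers":-1,"tx":0,"ty":-3.2,"tz":-0.99,"roll":0.5},{"fingers":-1,"tx":0,"ty":-3.65,"tz":-1.12,"roll":0.57},{"fingers":-1,"tx":0,"ty":-3.98,"tz":-1.22,"roll":0.61},{"fingers":-1,"tx":0,"ty":-4.15,"tz":-1.25,"roll":0.61}]'
python3 - <<'E'
from h import *
goal(.513,-.0645,.172,0)
E
```

```text
time: 15.75
tool_pos: [0.5532, 0.113, 0.2133]
tool_rot: [-1.973, 1.571, -1.868]
contact_force: [0.1, 0.0, -1.8]
opening: 0.0133
time: 16.75
tool_pos: [0.5219, -0.0561, 0.2134]
tool_rot: [0.836, 1.571, 0.836]
contact_force: [0.1, -0.8, -2.5]
opening: 0.0134
grasp [ 0.5219 -0.0561  0.2074] toolz yaw 0.01 toolx [ 0.  0. -1.] q6 -1.82
tx 0.884 ty -0.210 tz -0.224 roll 0.001 F [ 0.1 -0.8 -2.5] open 0.0134 t 16.75
```

Down into position, then a look before I loosen the grip.

```bash

python3 -m crank '[{"fingers":-1,"tx":0.05,"ty":-0.05,"tz":-0.05,"roll":0},{"fingers":-1,"tx":0.2,"ty":-0.15,"tz":-0.15,"roll":0},{"fingers":-1,"tx":0.4,"ty":-0.21,"tz":-0.22,"roll":0},{"fingers":-1,"tx":0.6,"ty":-0.21,"tz":-0.22,"roll":0},{"fingers":-1,"tx":0.8,"ty":-0.21,"tz":-0.22,"roll":0},{"fingers":-1,"tx":0.88,"ty":-0.21,"tz":-0.22,"roll":0},{"fingers":-1,"tx":0.88,"ty":-0.21,"tz":-0.22,"roll":0},{"fingers":-1,"tx":0.88,"ty":-0.21,"tz":-0.22,"roll":0}]'
python3 tilt.py; python3 look.py b6.png .573 -.0645 .1 top scene
```

```text
time: 17.75
tool_pos: [0.5135, -0.0638, 0.1784]
tool_rot: [-0.154, 1.57, -0.153]
contact_force: [-0.8, 0.3, -1.4]
opening: 0.0135
grasp [ 0.5136 -0.0638  0.1724] toolz yaw 0.05 toolx [ 0.001 -0.    -1.   ] q6 -1.84
tx 2.912 ty 8.667 tz 2.060 roll -1.160 F [-0.8  0.3 -1.4] open 0.0135 t 17.75
tilt +lip-up 10.5 top above grasp 0.0154 tz range -0.0617 0.0136 top z at tail 0.1763
grasp [ 0.5136 -0.0638  0.1724] toolz yaw 0.05 toolx [ 0.001 -0.    -1.   ] q6 -1.84
tx 2.913 ty 8.667 tz 2.059 roll -1.160 F [-0.4 -0.1 -1.5] open 0.0136 t 17.8
```

View pics/b6.png

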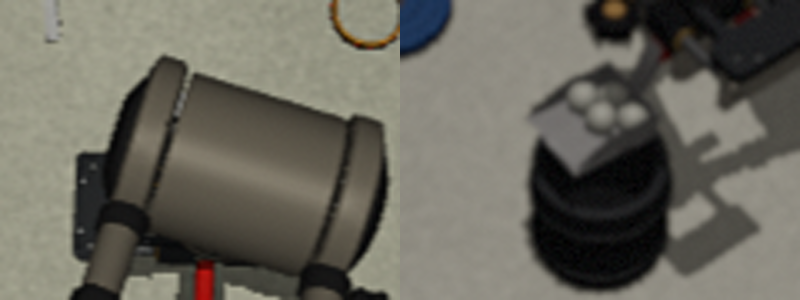

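The scene crop shows four balls on the scoop directly above the barrel mouth. Loosening the grip to let it swing.

```bash

python3 -m crank '[{"fingers":-1,"tx":0,"ty":0,"tz":0,"roll":0},{"fingers":-1,"tx":0,"ty":0,"tz":0,"roll":0},{"fingers":-1,"tx":0,"ty":0,"tz":0,"roll":0},{"fingers":-1,"tx":0,"ty":0,"tz":0,"roll":0},{"fingers":-1,"tx":0,"ty":0,"tz":0,"roll":0},{"fingers":-1,"tx":0,"ty":0,"tz":0,"roll":0},{"fingers":-1,"tx":0,"ty":0,"tz":0,"roll":0},{"fingers":-1,"tx":0,"ty":0,"tz":0,"roll":0}]' 3
python3 tilt.py
cat > balls.py <<'E'
from h import *
for n in ['scene','top']:
    p,d,K=shot(n); P=cloud(d,K); V=p.max(2);S=cv2.cvtColor(p,cv2.COLOR_RGB2HSV)[...,1]
    # white blobs within 6cm of barrel axis
    m=((abs(P[...,0]-.57)<.08)&(abs(P[...,1]+.064)<.06)&(V>125)&(S<40)&(P[...,2]>.004)).astype(np.uint8)
    k,l,st,c=cv2.connectedComponentsWithStats(m)
    for i in range(1,k):
        if st[i,4]>6: print(n,'white',st[i,4],c[i].round(1),np.median(P[l==i],0).round(3))
E
python3 balls.py
```

```text
time: 18.9
tool_pos: [0.5134, -0.0638, 0.1781]
tool_rot: [-0.213, 1.571, -0.212]
contact_force: [0.3, -0.5, -0.8]
opening: 0.0142
grasp [ 0.5134 -0.0638  0.1721] toolz yaw 0.05 toolx [ 0. -0. -1.] q6 -1.84
tx 2.906 ty 8.668 tz 2.065 roll -1.160 F [ 0.3 -0.5 -0.8] open 0.0142 t 18.9
tilt +lip-up -28.18 top above grasp 0.0185 tz range -0.0489 -0.0215 top z at tail 0.2168
```

```bash
sed -i 's/V>125/V>75/; s/S<40/S<60/' balls.py; python3 balls.py; python3 look.py b7.png .573 -.0645 .08 scene
```

```text
scene white 519 [289.9   6. ] [ 0.543 -0.023  0.511]
scene white 7 [253.3  10. ] [ 0.541 -0.117  0.448]
scene white 127 [258.3  60.4] [ 0.546 -0.097  0.32 ]
scene white 7 [264.3  93.7] [ 0.535 -0.087  0.272]
scene white 14 [252.7 104.5] [ 0.551 -0.099  0.232]
scene white 11 [268.3 129.5] [ 0.526 -0.078  0.167]
scene white 11 [279.5 147. ] [ 0.519 -0.048  0.129]
scene white 27 [234.2 166.1] [ 0.612 -0.094  0.074]
scene white 9 [253.1 157.7] [ 0.563 -0.084  0.086]
scene white 59 [263.6 166.1] [ 0.561 -0.05   0.089]
scene white 13 [245. 175.] [ 0.583 -0.09   0.026]
top white 299 [264.5 193.2] [ 0.525 -0.013  0.516]
top white 1559 [293.6 201.2] [ 0.514 -0.059  0.512]
top white 207 [327.7 206.4] [ 0.506 -0.114  0.517]
grasp [ 0.5134 -0.0638  0.1721] toolz yaw 0.05 toolx [ 0.  0. -1.] q6 -1.84
tx 2.907 ty 8.667 tz 2.066 roll -1.160 F [ 0.2 -0.7 -0. ] open 0.014 t 19.15
```

View pics/b7.png

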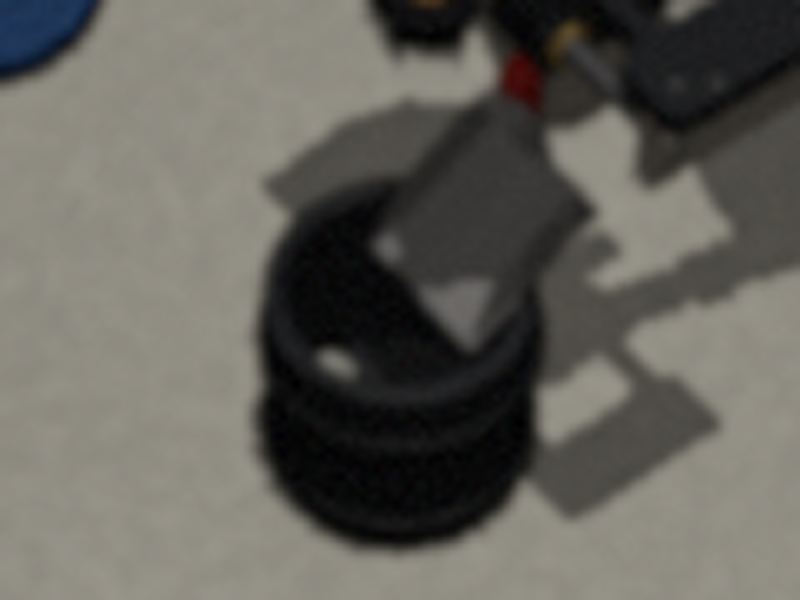

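The scoop is tipped into the mouth and empty, and one ball glints at (335,362) inside the barrel. Nothing is visible on the table around it. I lift, carry the scoop back, and flatten it against the table with a light grip.

```bash

python3 -m crank '[{"fingers":-1,"tx":0,"ty":0,"tz":0,"roll":0},{"fingers":-1,"tx":0,"ty":0,"tz":0,"roll":0},{"fingers":-1,"tx":-0.2,"ty":0,"tz":0,"roll":0},{"fingers":-1,"tx":-0.6,"ty":0,"tz":0,"roll":0},{"fingers":-1,"tx":-1.2,"ty":0,"tz":0,"roll":0},{"fingers":-1,"tx":-1.8,"ty":0.2,"tz":0,"roll":0},{"fingers":-1,"tx":-1.9,"ty":0.8,"tz":-0.1,"roll":0},{"fingers":-1,"tx":-1.9,"ty":1.6,"tz":-0.2,"roll":0}]' 35
python3 -m crank '[{"fingers":-1,"tx":0,"ty":0.8,"tz":-0.1,"roll":0},{"fingers":-1,"tx":0,"ty":1.6,"tz":-0.2,"roll":0},{"fingers":-1,"tx":0.2,"ty":2.4,"tz":-0.25,"roll":0},{"fingers":-1,"tx":0.6,"ty":2.9,"tz":-0.25,"roll":0},{"fingers":-1,"tx":1.2,"ty":3.03,"tz":-0.25,"roll":0},{"fingers":-1,"tx":1.9,"ty":3.03,"tz":-0.25,"roll":0},{"fingers":-1,"tx":2.6,"ty":3.03,"tz":-0.25,"roll":0},{"fingers":-1,"tx":2.9,"ty":3.03,"tz":-0.25,"roll":0}]'
python3 tilt.py
python3 - <<'E'
from h import *
goal(.495,.1215,.046,0)
E
```

```text
time: 20.2
tool_pos: [0.5052, 0.0006, 0.255]
tool_rot: [0.11, 1.57, 0.11]
contact_force: [0.5, -0.7, -1.2]
opening: 0.0138
time: 21.2
tool_pos: [0.4944, 0.1215, 0.137]
tool_rot: [-3.125, 1.568, -3.124]
contact_force: [0.4, 0.7, -0.9]
opening: 0.0137
grasp [0.4943 0.1215 0.131 ] toolz yaw 0.06 toolx [-0.003 -0.    -1.   ] q6 -1.48
tx 1.871 ty 4.034 tz 2.543 roll -1.159 F [ 0.4  0.7 -0.9] open 0.0137 t 21.2
tilt +lip-up -25.88 top above grasp 0.0195 tz range -0.05 -0.0124 top z at tail 0.1741
grasp [0.4941 0.1214 0.1303] toolz yaw 0.05 toolx [-0.003 -0.    -1.   ] q6 -1.48
tx 2.107 ty 0.002 tz 0.029 roll 0.005 F [-0.9  0.3 -2.1] open 0.0141 t 21.25
```

```bash

python3 -m crank '[{"fingers":-1,"tx":0.4,"ty":0,"tz":0,"roll":0},{"fingers":-1,"tx":0.7,"ty":0,"tz":0,"roll":0},{"fingers":-1,"tx":1.0,"ty":0,"tz":0,"roll":0},{"fingers":-1,"tx":1.3,"ty":0,"tz":0,"roll":0},{"fingers":-1,"tx":1.6,"ty":0,"tz":0,"roll":0},{"fingers":-1,"tx":1.8,"ty":0,"tz":0,"roll":0},{"fingers":-1,"tx":2.0,"ty":0,"tz":0,"roll":0},{"fingers":-1,"tx":2.1,"ty":0,"tz":0,"roll":0}]' 4
python3 tilt.py
```

```text
time: 22.25
tool_pos: [0.4951, 0.1214, 0.0536]
tool_rot: [3.014, 1.57, 3.014]
contact_force: [-1.1, -0.6, -0.1]
opening: 0.0135
grasp [0.4951 0.1214 0.0476] toolz yaw 0.05 toolx [-0.  0. -1.] q6 -1.48
tx -0.209 ty 4.037 tz 2.518 roll -1.160 F [-1.1 -0.6 -0.1] open 0.0135 t 22.25
tilt +lip-up -0.37 top above grasp 0.014 tz range -0.064 0.0171 top z at tail 0.0617
```

The scoop is level and about 1.5 mm above the table. I set it down, open, rise, and check that it stayed flat.

```bash

python3 -m crank '[{"fingers":-1,"tx":0.03,"ty":0,"tz":0,"roll":0},{"fingers":0,"tx":0.03,"ty":0,"tz":0,"roll":0},{"fingers":0,"tx":0.03,"ty":0,"tz":0,"roll":0},{"fingers":0.3,"tx":0.03,"ty":0,"tz":0,"roll":0},{"fingers":0.6,"tx":-0.3,"ty":0,"tz":0,"roll":0},{"fingers":1,"tx":-1.2,"ty":0,"tz":0,"roll":0},{"fingers":1,"tx":-2.5,"ty":0,"tz":0,"roll":0},{"fingers":1,"tx":-3.9,"ty":0,"tz":0,"roll":0}]'
python3 - <<'E'
from h import *
goal(.621,-.3555,.2,-30)
p,d,K=shot('wrist'); P=cloud(d,K);H,S,V=cv2.split(cv2.cvtColor(p,cv2.COLOR_RGB2HSV))
m=((H<8)|(H>172))&(S>120)&(V>60)
q=P[m]; print('handle z',np.percentile(q[:,2],[10,50,90]),q[:,:2].min(0),q[:,:2].max(0))
E
```

```text
time: 23.3
tool_pos: [0.4948, 0.1214, 0.2124]
tool_rot: [1.699, 1.571, 1.699]
contact_force: [1.8, -0.1, 0.2]
opening: 0.0795
grasp [0.4948 0.1214 0.2064] toolz yaw 0.05 toolx [-0.  0. -1.] q6 -1.48
tx 0.159 ty -11.925 tz 3.146 roll 3.005 F [ 1.8 -0.1  0.2] open 0.0795 t 23.3
handle z [0.05885997 0.06035371 0.06144138] [0.42762202 0.11336086] [0.52250515 0.1282318 ]
```

```bash

python3 -m crank '[{"fingers":1,"tx":0,"ty":-0.5,"tz":0.1,"roll":0.1},{"fingers":1,"tx":0,"ty":-1.4,"tz":0.3,"roll":0.3},{"fingers":1,"tx":0,"ty":-2.4,"tz":0.6,"roll":0.6},{"fingers":1,"tx":0,"ty":-3.4,"tz":0.9,"roll":0.9},{"fingers":1,"tx":0,"ty":-4.4,"tz":1.15,"roll":1.2},{"fingers":1,"tx":0,"ty":-5.4,"tz":1.4,"roll":1.5},{"fingers":1,"tx":0,"ty":-6.4,"tz":1.7,"roll":1.8},{"fingers":1,"tx":0,"ty":-7.4,"tz":1.95,"roll":2.0}]'
python3 - <<'E'
from h import *
goal(.621,-.3555,.2,-30)
E
```

```text
time: 24.35
tool_pos: [0.5737, -0.1758, 0.2109]
tool_rot: [0.124, 1.57, -0.226]
contact_force: [-0.2, -0.2, 0.8]
opening: 0.0916
grasp [ 0.5737 -0.1758  0.2049] toolz yaw -20.03 toolx [ 0.001 -0.    -1.   ] q6 -1.65
tx 0.125 ty -3.816 tz 2.649 roll 0.997 F [-0.2 -0.2  0.8] open 0.0916 t 24.35
```

```bash

python3 -m crank '[{"fingers":1,"tx":0,"ty":-0.7,"tz":0.5,"roll":0.2},{"fingers":1,"tx":0,"ty":-1.5,"tz":1.0,"roll":0.4},{"fingers":1,"tx":0,"ty":-2.3,"tz":1.6,"roll":0.6},{"fingers":1,"tx":0.1,"ty":-3.1,"tz":2.1,"roll":0.8},{"fingers":1,"tx":0.12,"ty":-3.6,"tz":2.5,"roll":1.0},{"fingers":1,"tx":0.12,"ty":-3.82,"tz":2.65,"roll":1.0},{"fingers":1,"tx":0.12,"ty":-3.82,"tz":2.65,"roll":1.0},{"fingers":1,"tx":0.12,"ty":-3.82,"tz":2.65,"roll":1.0}]'
python3 - <<'E'
from h import *
goal(.582,-.333,.06,-30)
p,d,K=shot('wrist'); save(p,'w5.png'); np.savez('w5.npz',p=p,d=d,f=K[0],cx=K[1],cy=K[2],T=K[3])
P=cloud(d,K);H,S,V=cv2.split(cv2.cvtColor(p,cv2.COLOR_RGB2HSV)); Z=P[...,2]
near=(abs(P[...,0]-.582)<.07)&(abs(P[...,1]+.333)<.07)
def circ(q):
    A=np.c_[2*q,np.ones(len(q))]; x=np.linalg.lstsq(A,(q**2).sum(1),rcond=None)[0]; return x[:2].round(4),(2*np.sqrt(x[2]+x[:2]@x[:2])).round(4)
for lo,hi,zz,nm in [(.058,.08,.069,'stud top'),(.033,.041,.037,'hub top'),(.012,.022,.017,'cover')]:
    m=(near&(Z>lo)&(Z<hi)&(np.arange(384)[:,None]<225)).astype(np.uint8)
    c,_=cv2.findContours(m,cv2.RETR_EXTERNAL,cv2.CHAIN_APPROX_NONE)
    if not c: print(nm,'none'); continue
    c=max(c,key=len)[:,0,:]; q=onplane(c,K,zz)[:,:2]; print(nm,m.sum(),'z',np.median(Z[m>0]),'px',c.mean(0),'mean',q.mean(0).round(4),'fit',circ(q))
E
```

```text
time: 25.35
tool_pos: [0.621, -0.3532, 0.2057]
tool_rot: [1.895, 1.57, 1.373]
contact_force: [0.2, 0.4, -0.2]
opening: 0.0921
grasp [ 0.621  -0.3532  0.1997] toolz yaw -29.88 toolx [ 0.  0. -1.] q6 -1.67
tx 3.493 ty -0.049 tz -1.095 roll 0.012 F [ 0.2  0.4 -0.2] open 0.0921 t 25.35
stud top 166 z 0.06957530445775184 px [250.66666667 144.82051282] mean [ 0.5833 -0.3342] fit (array([ 0.5834, -0.3343]), np.float64(0.012))
hub top 786 z 0.03765143945388291 px [250.84313725 141.96078431] mean [ 0.5835 -0.3345] fit (array([ 0.5835, -0.3344]), np.float64(0.0345))
cover 7232 z 0.01791274436381249 px [251.38275862 138.22758621] mean [ 0.5826 -0.3336] fit (array([ 0.5836, -0.3344]), np.float64(0.1054))
```

View pics/w5.png

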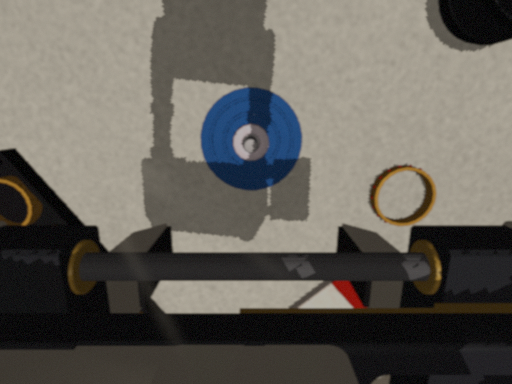

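The lid stack is round and central at pixel (250,142). The stud, hub and cover fits agree at (0.5835, -0.3344), with heights of 0.0695, 0.0377 and 0.018 m as given.

```bash
python3 - <<'E'
from h import *
goal(.5835,-.3344,.0595,-30)
E
python3 -m crank '[{"fingers":1,"tx":0.1,"ty":-0.02,"tz":-0.4,"roll":0},{"fingers":1,"tx":0.5,"ty":-0.04,"tz":-0.8,"roll":0},{"fingers":1,"tx":1.2,"ty":-0.04,"tz":-1.0,"roll":0},{"fingers":1,"tx":2.0,"ty":-0.04,"tz":-1.04,"roll":0},{"fingers":1,"tx":2.6,"ty":-0.04,"tz":-1.04,"roll":0},{"fingers":1,"tx":2.9,"ty":-0.04,"tz":-1.04,"roll":0},{"fingers":0,"tx":2.9,"ty":-0.04,"tz":-1.04,"roll":0},{"fingers":0,"tx":2.9,"ty":-0.04,"tz":-1.04,"roll":0}]'
python3 - <<'E'
from h import *
goal(.5835,-.3344,.0595,-30)
E
```

```text
grasp [ 0.621  -0.3531  0.1998] toolz yaw -29.87 toolx [ 0.  0. -1.] q6 -1.67
tx 3.507 ty -0.063 tz -1.047 roll 0.013 F [0.2 0.3 0.8] open 0.0919 t 25.4
time: 26.4
tool_pos: [0.5847, -0.3351, 0.0906]
tool_rot: [-0.049, 1.569, -0.571]
contact_force: [0.4, -0.8, 0.8]
opening: 0.0763
grasp [ 0.5848 -0.3351  0.0846] toolz yaw -29.94 toolx [ 0.002 -0.001 -1.   ] q6 -1.68
tx 0.628 ty 0.000 tz -0.038 roll 0.006 F [ 0.4 -0.8  0.8] open 0.0763 t 26.4
```

```bash

python3 -m crank '[{"fingers":0,"tx":0.2,"ty":0,"tz":-0.03,"roll":0},{"fingers":0,"tx":0.45,"ty":0,"tz":-0.03,"roll":0},{"fingers":0,"tx":0.6,"ty":0,"tz":-0.03,"roll":0},{"fingers":0,"tx":0.63,"ty":0,"tz":-0.03,"roll":0},{"fingers":-0.6,"tx":0.63,"ty":0,"tz":-0.03,"roll":0},{"fingers":-1,"tx":0.63,"ty":0,"tz":-0.03,"roll":0},{"fingers":-1,"tx":0.63,"ty":0,"tz":-0.03,"roll":0},{"fingers":-1,"tx":0.63,"ty":0,"tz":-0.03,"roll":0}]' 50
python3 -m crank '[{"fingers":-1,"tx":0,"ty":0,"tz":0,"roll":0},{"fingers":-1,"tx":0,"ty":0,"tz":0,"roll":0},{"fingers":-1,"tx":0,"ty":0,"tz":0,"roll":0},{"fingers":-1,"tx":0,"ty":0,"tz":0,"roll":0},{"fingers":-1,"tx":-0.05,"ty":0,"tz":0,"roll":0},{"fingers":-1,"tx":-0.1,"ty":0,"tz":0,"roll":0},{"fingers":-1,"tx":-0.2,"ty":0,"tz":0,"roll":0},{"fingers":-1,"tx":-0.3,"ty":0,"tz":0,"roll":0}]' 50
python3 - <<'E'
from h import *
goal(.5725,-.0645,.25,0)
E
```

```text
time: 27.4
tool_pos: [0.5831, -0.3346, 0.0644]
tool_rot: [-0.655, 1.57, -1.177]
contact_force: [0.3, 0.7, -2.6]
opening: 0.0106
time: 28.4
tool_pos: [0.5831, -0.3342, 0.0763]
tool_rot: [1.699, 1.571, 1.176]
contact_force: [0.3, 0.6, -2.1]
opening: 0.0112
grasp [ 0.5831 -0.3342  0.0703] toolz yaw -29.95 toolx [ 0.  0. -1.] q6 -1.68
tx -4.490 ty 5.711 tz -3.596 roll -2.995 F [ 0.3  0.6 -2.1] open 0.0112 t 28.4
```

```bash

python3 -m crank '[{"fingers":-1,"tx":-0.4,"ty":0,"tz":0,"roll":0},{"fingers":-1,"tx":-1.0,"ty":0,"tz":0,"roll":0},{"fingers":-1,"tx":-1.7,"ty":0.1,"tz":0,"roll":0},{"fingers":-1,"tx":-2.4,"ty":0.4,"tz":0,"roll":-0.1},{"fingers":-1,"tx":-3.0,"ty":0.9,"tz":0,"roll":-0.3},{"fingers":-1,"tx":-3.5,"ty":1.5,"tz":0,"roll":-0.6},{"fingers":-1,"tx":-4.0,"ty":2.2,"tz":0,"roll":-0.9},{"fingers":-1,"tx":-4.3,"ty":2.9,"tz":-0.1,"roll":-1.2}]'
python3 - <<'E'
from h import *
goal(.678,-.0645,.25,0)
E
```

```text
time: 29.4
tool_pos: [0.6381, -0.2312, 0.2507]
tool_rot: [-0.094, 1.568, -0.406]
contact_force: [-1.4, -0.0, -2.9]
opening: 0.0112
grasp [ 0.6382 -0.2312  0.2447] toolz yaw -17.86 toolx [ 0.003 -0.001 -1.   ] q6 -1.72
tx -0.135 ty 4.273 tz -0.331 roll -1.786 F [-1.4 -0.  -2.9] open 0.0112 t 29.4
```

```bash

python3 -m crank '[{"fingers":-1,"tx":-0.05,"ty":0.7,"tz":-0.05,"roll":-0.3},{"fingers":-1,"tx":-0.1,"ty":1.5,"tz":-0.1,"roll":-0.6},{"fingers":-1,"tx":-0.13,"ty":2.3,"tz":-0.15,"roll":-0.9},{"fingers":-1,"tx":-0.13,"ty":3.1,"tz":-0.22,"roll":-1.2},{"fingers":-1,"tx":-0.13,"ty":3.7,"tz":-0.28,"roll":-1.5},{"fingers":-1,"tx":-0.13,"ty":4.1,"tz":-0.33,"roll":-1.7},{"fingers":-1,"tx":-0.13,"ty":4.27,"tz":-0.33,"roll":-1.79},{"fingers":-1,"tx":-0.13,"ty":4.27,"tz":-0.33,"roll":-1.79}]'
cat > bar.py <<'E'
from h import *
goal(.573,-.0645,.25,0)
p,d,K=shot('wrist'); save(p,'w6.png'); P=cloud(d,K); Z=P[...,2]; V=p.max(2)
H,S,_=cv2.split(cv2.cvtColor(p,cv2.COLOR_RGB2HSV))
near=(abs(P[...,0]-.573)<.065)&(abs(P[...,1]+.0645)<.065)
m=(near&(Z>.085)&(Z<.105)).astype(np.uint8); rows=np.where(m.any(1))[0]; print('rim px',m.sum(),'z',np.median(Z[m>0]),'rows',rows.min(),rows.max())
c,h=cv2.findContours(m,cv2.RETR_CCOMP,cv2.CHAIN_APPROX_NONE)
for k in sorted(c,key=len)[-2:]:
    k=k[:,0,:]; k=k[(k[:,1]>1)&(k[:,1]<382)]; q=onplane(k,K,.095)[:,:2]; A=np.c_[2*q,np.ones(len(q))]; x=np.linalg.lstsq(A,(q**2).sum(1),rcond=None)[0]; r=np.sqrt(x[2]+x[:2]@x[:2]); print(len(k),'centre',x[:2].round(4),'dia',(2*r).round(4),'resid',np.std(np.linalg.norm(q-x[:2],axis=1)).round(4))
w=(near&(Z<.06)&(V>70)).astype(np.uint8); k,l,st,ce=cv2.connectedComponentsWithStats(w)
for i in range(1,k):
    if st[i,4]>15: print('white',st[i,4],ce[i].round(0),np.median(P[l==i],0).round(3))
bl=(H>100)&(H<130)&(S>100)&(V>40)&(Z>.1)
q=P[bl]; print('lid blue z',np.percentile(q[:,2],[5,50,95]) if len(q) else None)
E
python3 bar.py
```

```text
time: 30.4
tool_pos: [0.6776, -0.0655, 0.2533]
tool_rot: [-1.721, 1.571, -1.722]
contact_force: [0.1, -0.1, -2.3]
opening: 0.0107
grasp [ 0.6776 -0.0655  0.2473] toolz yaw -0.06 toolx [-0. -0. -1.] q6 -1.78
tx -0.068 ty 0.023 tz -2.616 roll -0.006 F [ 0.1 -0.1 -2.3] open 0.0107 t 30.4
rim px 3193 z 0.09545148582158591 rows 16 127
252 centre [ 0.5755 -0.0647] dia 0.0759 resid 0.0003
304 centre [ 0.5744 -0.0646] dia 0.0923 resid 0.0003
white 3535 [255.  94.] [ 0.609 -0.066  0.001]
white 1373 [238.  86.] [ 0.576 -0.084  0.009]
white 742 [272.  88.] [ 0.58  -0.045  0.024]
lid blue z [0.20596079 0.20710947 0.20870454]
```

```bash
python3 - <<'E'
from h import *
p,d,K=shot('wrist'); P=cloud(d,K); Z=P[...,2]; V=p.max(2)
cav=(np.hypot(P[...,0]-.575,P[...,1]+.0647)<.04)&(Z<.075)
m=(cav&(Z>.0155)&(V>60)).astype(np.uint8); m=cv2.morphologyEx(m,cv2.MORPH_OPEN,np.ones((3,3),np.uint8))
k,l,st,ce=cv2.connectedComponentsWithStats(m)
for i in range(1,k):
    if st[i,4]>15: print('blob',st[i],ce[i].round(0),np.median(P[l==i],0).round(3),P[l==i][:,2].max().round(3))
print('V hist cavity',np.percentile(V[cav],[5,25,50,75,95]))
g=cv2.cvtColor(p,cv2.COLOR_RGB2GRAY)[:140,180:330]
c=cv2.HoughCircles(cv2.resize(g,None,fx=3,fy=3),cv2.HOUGH_GRADIENT,1,40,param1=80,param2=18,minRadius=20,maxRadius=48); print(c[0]/3+[180,0,0] if c is not None else None)
for n in ['scene','top']:
    p,d,K=shot(n); P=cloud(d,K); V=p.max(2); S=cv2.cvtColor(p,cv2.COLOR_RGB2HSV)[...,1]
    w=((V>140)&(S<40)&(P[...,2]>.009)&(P[...,2]<.035)&(P[...,0]>.3)&(P[...,0]<.75)&(abs(P[...,1])<.4)).astype(np.uint8)
    k,l,st,ce=cv2.connectedComponentsWithStats(w)
    print(n,[(st[i,4],np.median(P[l==i],0).round(3).tolist()) for i in range(1,k) if st[i,4]>7])
E
```

```text
blob [269  63  18  19 253] [278.  72.] [ 0.565 -0.04   0.026] 0.03
blob [225  85  17  18 246] [233.  94.] [ 0.587 -0.09   0.026] 0.03
blob [260  96  17  18 239] [268. 105.] [ 0.599 -0.05   0.026] 0.031
blob [240  99  17  18 241] [248. 107.] [ 0.601 -0.073  0.026] 0.03
V hist cavity [ 16.  23.  52.  97. 180.]
[[233.16666794  94.16666412   8.59999943]
 [267.16666412 104.5          8.5666666 ]
 [277.83333588  71.83333588   8.9333334 ]
 [248.5        108.16666412   8.9333334 ]]
scene []
top [(np.int32(12), [0.714, 0.069, 0.011])]
```

View pics/w6.png

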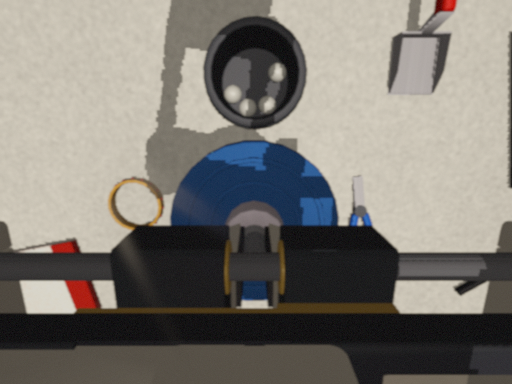

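All four balls are inside the barrel at (233,94), (248,107), (268,105) and (278,72). The scoop is lying flat at (415,65) and the lids are held level. Moving over the barrel at (0.575, -0.0647).

```bash
python3 - <<'E'
from h import *
goal(.575,-.0647,.16,0)
E
python3 -m crank '[{"fingers":-1,"tx":0,"ty":0,"tz":-0.3,"roll":0},{"fingers":-1,"tx":0,"ty":0,"tz":-0.9,"roll":0},{"fingers":-1,"tx":0,"ty":0,"tz":-1.6,"roll":0},{"fingers":-1,"tx":0.2,"ty":0.02,"tz":-2.2,"roll":0},{"fingers":-1,"tx":0.7,"ty":0.02,"tz":-2.5,"roll":0},{"fingers":-1,"tx":1.3,"ty":0.02,"tz":-2.57,"roll":0},{"fingers":-1,"tx":1.8,"ty":0.02,"tz":-2.57,"roll":0},{"fingers":-1,"tx":2.1,"ty":0.02,"tz":-2.57,"roll":0}]'
python3 - <<'E'
from h import *
goal(.575,-.0647,.1434,0)
E
```

```text
grasp [ 0.6774 -0.0662  0.2472] toolz yaw -0.13 toolx [-0. -0. -1.] q6 -1.78
tx 2.181 ty 0.032 tz -2.561 roll -0.013 F [ 0.3 -0.3 -3.2] open 0.0111 t 30.6
time: 31.6
tool_pos: [0.5744, -0.0648, 0.1686]
tool_rot: [2.886, 1.57, 2.884]
contact_force: [0.1, 0.1, -3.4]
opening: 0.0107
grasp [ 0.5744 -0.0648  0.1626] toolz yaw -0.1 toolx [-0.001  0.    -1.   ] q6 -1.81
tx 0.479 ty 0.004 tz 0.014 roll -0.010 F [ 0.1  0.1 -3.4] open 0.0107 t 31.6
```

Slow descent, checking the force on the way.

```bash

python3 -m crank '[{"fingers":-1,"tx":0.08,"ty":0,"tz":0.01,"roll":0},{"fingers":-1,"tx":0.16,"ty":0,"tz":0.01,"roll":0},{"fingers":-1,"tx":0.24,"ty":0,"tz":0.01,"roll":0},{"fingers":-1,"tx":0.3,"ty":0,"tz":0.01,"roll":0},{"fingers":-1,"tx":0.35,"ty":0,"tz":0.01,"roll":0},{"fingers":-1,"tx":0.39,"ty":0,"tz":0.01,"roll":0},{"fingers":-1,"tx":0.42,"ty":0,"tz":0.01,"roll":0},{"fingers":-1,"tx":0.44,"ty":0,"tz":0.01,"roll":0}]'
python3 -m crank '[{"fingers":-1,"tx":0.01,"ty":0,"tz":0,"roll":0},{"fingers":-1,"tx":0.015,"ty":0,"tz":0,"roll":0},{"fingers":-1,"tx":0.02,"ty":0,"tz":0,"roll":0},{"fingers":-1,"tx":0.025,"ty":0,"tz":0,"roll":0},{"fingers":-1,"tx":0.03,"ty":0,"tz":0,"roll":0},{"fingers":-1,"tx":0.035,"ty":0,"tz":0,"roll":0},{"fingers":-1,"tx":0.04,"ty":0,"tz":0,"roll":0},{"fingers":-1,"tx":0.04,"ty":0,"tz":0,"roll":0}]'
python3 - <<'E'
from h import *
goal(.575,-.0647,.1434,0)
E
```

```text
time: 32.6
tool_pos: [0.5752, -0.0644, 0.1517]
tool_rot: [0.797, 1.571, 0.796]
contact_force: [-0.1, 0.5, -3.1]
opening: 0.0107
time: 33.6
tool_pos: [0.5752, -0.0643, 0.1501]
tool_rot: [1.7, 1.571, 1.699]
contact_force: [0.4, 0.3, -2.3]
opening: 0.0111
grasp [ 0.5752 -0.0643  0.1441] toolz yaw -0.05 toolx [-0.  0. -1.] q6 -1.81
tx 0.017 ty -0.009 tz -0.005 roll -0.005 F [ 0.4  0.3 -2.3] open 0.0111 t 33.6
```

```bash

python3 -m crank '[{"fingers":-1,"tx":0.01,"ty":0,"tz":0,"roll":0},{"fingers":-1,"tx":0.015,"ty":0,"tz":0,"roll":0},{"fingers":-1,"tx":0.02,"ty":0,"tz":0,"roll":0},{"fingers":-1,"tx":0.025,"ty":0,"tz":0,"roll":0},{"fingers":-1,"tx":0.03,"ty":0,"tz":0,"roll":0},{"fingers":-1,"tx":0.035,"ty":0,"tz":0,"roll":0},{"fingers":-1,"tx":0.04,"ty":0,"tz":0,"roll":0},{"fingers":-1,"tx":0.04,"ty":0,"tz":0,"roll":0}]'
python3 - <<'E'
from h import *
goal(.575,-.0647,.1434,0)
p,d,K=shot('scene');P=cloud(d,K);H,S,V=cv2.split(cv2.cvtColor(p,cv2.COLOR_RGB2HSV))
m=(H>100)&(H<130)&(S>120)&(V>50)&(abs(P[...,0]-.575)<.07)&(abs(P[...,1]+.0647)<.07)
q=P[m]; print(m.sum(),'blue z pct',np.percentile(q[:,2],[5,25,50,75,95]).round(4))
E
```

```text
time: 34.6
tool_pos: [0.5752, -0.0644, 0.149]
tool_rot: [-0.239, 1.57, -0.24]
contact_force: [-2.9, -0.0, 5.0]
opening: 0.011
grasp [ 0.5752 -0.0644  0.143 ] toolz yaw -0.05 toolx [ 0. -0. -1.] q6 -1.81
tx -0.009 ty -0.008 tz -0.005 roll -0.005 F [-2.9 -0.   5. ] open 0.011 t 34.6
267 blue z pct [0.0985 0.1003 0.1018 0.103  0.1045]
```

Contact came at the expected height: grasp at 0.143 m and cover top at 0.102 m, both matching the fully home position. Release and check the seating.

```bash

python3 -m crank '[{"fingers":-0.5,"tx":0,"ty":0,"tz":0,"roll":0},{"fingers":-0.3,"tx":0,"ty":0,"tz":0,"roll":0},{"fingers":0,"tx":0,"ty":0,"tz":0,"roll":0},{"fingers":0.3,"tx":0,"ty":0,"tz":0,"roll":0},{"fingers":0.3,"tx":0,"ty":0,"tz":0,"roll":0},{"fingers":0.3,"tx":0,"ty":0,"tz":0,"roll":0},{"fingers":0.3,"tx":-0.05,"ty":0,"tz":0,"roll":0},{"fingers":0.3,"tx":-0.05,"ty":0,"tz":0,"roll":0}]' 30
cat > seat.py <<'E'
from h import *
goal(.575,-.0647,.1235,0)
for n in ['scene','wrist']:
    p,d,K=shot(n);P=cloud(d,K);Z=P[...,2];H,S,V=cv2.split(cv2.cvtColor(p,cv2.COLOR_RGB2HSV))
    near=(np.hypot(P[...,0]-.575,P[...,1]+.0647)<.065)
    m=near&(H>100)&(H<130)&(S>110)&(V>40)&(abs(Z-.102)<.006)
    m&=(cv2.erode(m.astype(np.uint8),np.ones((3,3)))>0)
    if m.sum()<30: print(n,'few blue',m.sum()); continue
    q=P[m]; f=np.linalg.lstsq(np.c_[q[:,:2]-[.575,-.0647],np.ones(len(q))],q[:,2],rcond=None)[0]
    print(n,m.sum(),'cover z',np.median(q[:,2]).round(4),'tilt deg',np.degrees(np.hypot(*f[:2])).round(2),'xy range',q[:,:2].min(0).round(3),q[:,:2].max(0).round(3))
E
python3 seat.py
```

```text
time: 35.65
tool_pos: [0.5753, -0.0644, 0.1508]
tool_rot: [-0.01, 1.57, -0.01]
contact_force: [-0.3, 0.6, 0.1]
opening: 0.06
grasp [ 0.5753 -0.0644  0.1448] toolz yaw -0.05 toolx [ 0. -0. -1.] q6 -1.81
tx 0.531 ty -0.008 tz -0.008 roll -0.005 F [-0.3  0.6  0.1] open 0.06 t 35.65
scene 519 cover z 0.1021 tilt deg 0.4 xy range [ 0.556 -0.111] [ 0.627 -0.014]
wrist 10688 cover z 0.1029 tilt deg 0.06 xy range [ 0.523 -0.115] [ 0.626 -0.013]
```

The cover is level (0.06° tilt) at 0.102–0.103 m, so the inner lid is fully home. Next, grip the hub.

```bash

python3 -m crank '[{"fingers":0.3,"tx":0.1,"ty":0,"tz":0,"roll":0},{"fingers":0.3,"tx":0.25,"ty":0,"tz":0,"roll":0},{"fingers":0.3,"tx":0.4,"ty":0,"tz":0,"roll":0},{"fingers":0.3,"tx":0.47,"ty":0,"tz":0,"roll":0},{"fingers":0.3,"tx":0.5,"ty":0,"tz":0,"roll":0},{"fingers":0,"tx":0.5,"ty":0,"tz":0,"roll":0},{"fingers":-0.4,"tx":0.5,"ty":0,"tz":0,"roll":0},{"fingers":-0.4,"tx":0.5,"ty":0,"tz":0,"roll":0}]' 25
python3 -m crank '[{"fingers":-0.6,"tx":0,"ty":0,"tz":0,"roll":0},{"fingers":-1,"tx":0,"ty":0,"tz":0,"roll":0},{"fingers":-1,"tx":0,"ty":0,"tz":0,"roll":0},{"fingers":-1,"tx":0,"ty":0,"tz":0,"roll":0},{"fingers":-1,"tx":0,"ty":0,"tz":0,"roll":0},{"fingers":-1,"tx":0,"ty":0,"tz":0,"roll":0},{"fingers":-1,"tx":0,"ty":0,"tz":0,"roll":0},{"fingers":-1,"tx":0,"ty":0,"tz":0,"roll":0}]' 25
python3 seat.py
```

```text
time: 36.75
tool_pos: [0.5753, -0.0644, 0.1307]
tool_rot: [-0.064, 1.57, -0.065]
contact_force: [-1.0, -0.6, 0.9]
opening: 0.0357
time: 37.75
tool_pos: [0.5753, -0.0644, 0.1307]
tool_rot: [-0.072, 1.57, -0.073]
contact_force: [1.0, -0.7, 3.2]
opening: 0.0358
grasp [ 0.5753 -0.0644  0.1247] toolz yaw -0.05 toolx [ 0. -0. -1.] q6 -1.81
tx 0.030 ty -0.008 tz -0.007 roll -0.005 F [ 1.  -0.7  3.2] open 0.0358 t 37.75
scene 422 cover z 0.102 tilt deg 0.85 xy range [ 0.58  -0.109] [ 0.627 -0.015]
wrist 11152 cover z 0.1029 tilt deg 0.11 xy range [ 0.522 -0.115] [ 0.621 -0.013]
```

```bash

python3 -m crank '[{"fingers":-1,"tx":-0.05,"ty":0,"tz":0,"roll":0},{"fingers":-1,"tx":-0.15,"ty":0,"tz":0,"roll":0},{"fingers":-1,"tx":-0.25,"ty":0,"tz":0,"roll":0},{"fingers":-1,"tx":-0.35,"ty":0,"tz":0,"roll":0},{"fingers":-1,"tx":-0.45,"ty":0,"tz":0,"roll":0},{"fingers":-1,"tx":-0.55,"ty":0,"tz":0,"roll":0},{"fingers":-1,"tx":-0.65,"ty":0,"tz":0,"roll":0},{"fingers":-1,"tx":-0.75,"ty":0,"tz":0,"roll":0}]' 35
python3 -m crank '[{"fingers":-1,"tx":-0.15,"ty":0,"tz":0,"roll":0},{"fingers":-1,"tx":-0.35,"ty":0,"tz":0,"roll":0},{"fingers":-1,"tx":-0.6,"ty":0,"tz":0,"roll":0},{"fingers":-1,"tx":-0.85,"ty":0,"tz":0,"roll":0},{"fingers":-1,"tx":-1.1,"ty":0,"tz":0,"roll":0},{"fingers":-1,"tx":-1.4,"ty":0,"tz":0,"roll":0},{"fingers":-1,"tx":-1.65,"ty":0,"tz":0,"roll":0},{"fingers":-1,"tx":-1.8,"ty":0,"tz":0,"roll":0}]'
cat > fin.py <<'E'
from h import *
goal(.575,-.0647,.2247,0)
for n in ['scene','top','wrist']:
    p,d,K=shot(n);P=cloud(d,K);Z=P[...,2];H,S,V=cv2.split(cv2.cvtColor(p,cv2.COLOR_RGB2HSV))
    near=(np.hypot(P[...,0]-.575,P[...,1]+.0647)<.075)
    for nm,m in [('blue',near&(H>100)&(H<130)&(S>110)&(V>40)&(Z>.15)),('orange flange',near&(H>3)&(H<25)&(S>110)&(V>50)&(Z>.08)&(Z<.12))]:
        m=cv2.erode(m.astype(np.uint8),np.ones((2,2)))>0
        if m.sum()<15: print(n,nm,'few',m.sum()); continue
        q=P[m]; f=np.linalg.lstsq(np.c_[q[:,:2]-[.575,-.0647],np.ones(len(q))],q[:,2],rcond=None)[0]
        print(n,nm,m.sum(),'z',np.percentile(q[:,2],[5,50,95]).round(4),'tilt',np.degrees(np.hypot(*f[:2])).round(2),'xy',q[:,:2].min(0).round(3),q[:,:2].max(0).round(3))
E
python3 fin.py
```

```text
time: 38.85
tool_pos: [0.5752, -0.0643, 0.1608]
tool_rot: [0.896, 1.571, 0.895]
contact_force: [-1.2, -0.2, -1.3]
opening: 0.0355
time: 39.85
tool_pos: [0.5753, -0.0644, 0.2333]
tool_rot: [-0.204, 1.57, -0.205]
contact_force: [-0.3, -0.7, -1.1]
opening: 0.0355
grasp [ 0.5753 -0.0644  0.2273] toolz yaw -0.05 toolx [ 0.001 -0.    -1.   ] q6 -1.81
tx 0.066 ty -0.007 tz -0.009 roll -0.005 F [-0.3 -0.7 -1.1] open 0.0355 t 39.85
scene blue 616 z [0.2016 0.2044 0.2069] tilt 0.53 xy [ 0.559 -0.107] [ 0.627 -0.01 ]
scene orange flange 310 z [0.0952 0.0986 0.1017] tilt 0.66 xy [ 0.535 -0.1  ] [ 0.62  -0.019]
top blue 265 z [0.2035 0.2063 0.209 ] tilt 1.03 xy [ 0.521 -0.106] [ 0.58  -0.015]
top orange flange few 0
wrist blue 12199 z [0.2043 0.2054 0.2069] tilt 2.77 xy [ 0.508 -0.115] [ 0.623 -0.013]
wrist orange flange few 0
```

The inner lid's flange is at 0.0986 m (0.099 expected). The outer lid's cover is at about 0.2045 m, so its skirt is about 37 mm above the stud top. Settle and hand in.

```bash

python3 -m crank '[{"fingers":-1,"tx":0,"ty":0,"tz":0,"roll":0},{"fingers":-1,"tx":0,"ty":0,"tz":0,"roll":0},{"fingers":-1,"tx":0,"ty":0,"tz":0,"roll":0},{"fingers":-1,"tx":0,"ty":0,"tz":0,"roll":0},{"fingers":-1,"tx":0,"ty":0,"tz":0,"roll":0},{"fingers":-1,"tx":0,"ty":0,"tz":0,"roll":0},{"fingers":-1,"tx":0,"ty":0,"tz":0,"roll":0},{"fingers":-1,"tx":0,"ty":0,"tz":0,"roll":0}]'
python3 fin.py && python3 -c "from cell import hand_in; print(hand_in())"
```

```text
time: 41.0
tool_pos: [0.5752, -0.0644, 0.2326]
tool_rot: [0.584, 1.571, 0.583]
contact_force: [0.2, -0.1, -1.4]
opening: 0.0353
grasp [ 0.5752 -0.0644  0.2266] toolz yaw -0.05 toolx [ 0.  0. -1.] q6 -1.81
tx 0.046 ty -0.009 tz -0.005 roll -0.005 F [ 0.2 -0.1 -1.4] open 0.0353 t 41.0
scene blue 620 z [0.2008 0.2037 0.2061] tilt 0.6 xy [ 0.554 -0.108] [ 0.627 -0.011]
scene orange flange 311 z [0.0956 0.0988 0.1012] tilt 0.51 xy [ 0.536 -0.099] [ 0.62  -0.019]
top blue 227 z [0.2026 0.2051 0.2077] tilt 0.43 xy [ 0.521 -0.103] [ 0.581 -0.015]
top orange flange few 0
wrist blue 12182 z [0.2036 0.2047 0.2061] tilt 2.76 xy [ 0.508 -0.115] [ 0.622 -0.013]
wrist orange flange few 2
the job is handed in; nothing more can be done
None
```

The job is done and handed in at about 41 s of robot time. All four balls are in the barrel and the scoop is back flat on the table. The inner lid is seated on the barrel, and the outer lid is held up by its hub.

**Last checks**
- **Balls:** The wrist camera showed all four inside the barrel. None were found on the table or in the tray.
- **Scoop:** After release, its handle top read 60.4 mm above the table, against 60 mm for lying flat.
- **Inner lid:** After I lifted the outer lid, its flange top read 98.8 mm, against 99 mm for fully home.
- **Outer lid:** Its skirt is about 36 mm clear above the stud top.

**What went wrong or disagreed**
- **First scoop grip:** I lifted before the jaws had closed, so the handle sat 23 mm low. I set the scoop down in the empty half of the tray and gripped it again.
- **Outer lid tilt:** The readings disagree. The wrist camera fit gave 2.8°, while the scene and top cameras gave about 0.5°. I took the wrist value to be edge pixels, because 90% of its height readings on the lid lay within 2.5 mm, but I did not check this separately.
- **Barrel and bystanders:** I did not re-measure the barrel, knob, bangle or pliers at the end. Nothing pressed hard on the barrel, and no move was planned near the others.

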